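# Book in furniture feet with a scanner wand

### The arm

A 6-joint arm with a two-finger parallel gripper is mounted at the origin on the work surface. World frame = base frame: x ahead of the robot, y to its left, z up, the work surface at z = 0. Lengths are in m, angles in rad, forces in N, time in s.
With the tool pointing down it reaches from about 0.35 to 0.775 m from the base axis. Payload 5.5 kg.
Tool frame: the origin (TCP) lies at the very end of the fingers, on their centre line; the grasp point (between the pads) lies 19 mm behind it; z points along the fingers, y is the line along which they close (so a half turn about z gives the same grasp; the last joint's range is limited). The gripper opens to 85 mm and grips with 20 to 120 N. Pads are 22 mm wide; open, the fingers measure 114 mm over their backs; the gripper's body (76 mm by 85 mm) begins 54 mm behind the grasp point. The pads swing forward as they close: fully open they stand 13 mm farther back than shut.
Start: joints at [1.086, 0.313, 0.046, 1.304, 0, 1.431], TCP at [0.194, 0.541, 0.231] pointing down, gripper open.
Joint ranges: [-2.76, 2.76], [-0.86, 1.69], [-1.03, 1.26], [-2.2, 2.34], [-1.47, 1.5], [-3.14, 3.14]. Speed limits (rad/s): [2.57, 2.57, 3.14, 3.14, 3.14, 3.14].

### API

Orientations are given as a unit quaternion [w, x, y, z].
In Python, from workcell import env, imaging, ticket gives the robot as it stands. The module is installed in compiled form; this text tells all that it offers.
- The arm moves only by the tool apply_moves, never from a script. Its argument "rows" is a list of rows, each an object with "xyz": the shift along the tool's x, y, z in mm, a list of three; "turn": the turn, a rotation vector about the tool's x, y, z in rad, a list of three; "grip": the opening, from 0 (shut) to 1 (fully open). A call has 1 to 12 rows; each row is the pose to reach, as a shift and turn from the pose commanded when the call began, along the tool's axes at that moment; what a row does not reach only later rows make up. A row lasts 1/12 s, in which the tool goes at most 41.7 mm and 7.16 degrees, less where a joint would pass 70% of its speed; a pose out of reach is approached as far as the arm can. A call with a gripper value outside its range is refused whole. The fingers move at their own pace and stop on an object; "force" is the grip in N (left out, the last holds). Time passes only in rows, so rows that repeat a pose let the fingers close. It gives the time, the measured TCP pose, the force, the opening and the grip force at its end, in the units of the state.
- env.get_state(): the state, without advancing time (a new reading comes with each control period).
- imaging.read_camera(name): name is "scene" or "top" or "wrist"; returns a dict with "color" (400x640x3 uint8, blue, green, red), "z_map" (400x640 float32, m along the optical axis (not along the pixel's ray), 0 where there is no reading), "camera_matrix" (3x3 intrinsics, pixels), "k1" (the pictures are not rectified: a ray, as slopes to the right and down, at radius r is drawn at 1 + k1 r^2 times it, then the intrinsics apply), "view" (4x4, takes a point from world to camera coordinates). Camera axes: x right, y down, z forward; pixel columns grow to the right and rows downward; lengths in m; the calibration is good to about 2 mm. A picture is of the moment at which its call begins.
- ticket.hand_in(): hands the job in; it is judged then, once.
The state is a dict: "clock": time; "joint_pos": joint angles; "qvel": joint speeds; "tau": joint torques, N m; "tcp_pos": TCP position; "orientation": TCP orientation; "wrist_force": force on the tool from outside, world axes, zero at the start; "ft_torque": the same for the moment, N m; "finger_gap": finger opening in m; "grip_force": force on a finger pad.
Only numpy, scipy, OpenCV 4.12 (cv2) and the standard library are available. Lean on these libraries where they do the work, as an engineer would, in place of code of your own. Each camera call takes 0.05 s, during which the arm holds its last target. There are 200 camera calls.

### The job

Book in the furniture feet on the bench (three or four of them): pull the scanner wand out of its upright holder and scan each foot's label in order from the lowest foot to the tallest, pointing the tip at the middle of the label, square to it and about 4 cm off, and keeping it steadily there for a good second. Then stand the wand back in its holder and set all the feet upright in the plywood tray, flat on its floor, leaving the glue, tape and hammer where they are.

Things in the scene. Friction and masses are not known exactly. Their poses are not given: they have to be found in the camera images.
- wand_grip (a point): Scanner wand: a straight black rod of square section 22 x 22 mm, 180 mm long, 90 g, that stands tip down in the holder. This point lies on its axis, 145 mm above the scanning tip and 35 mm below its top end: the place to grip it. z runs along the rod from tip to top, x and y are square to its flat sides.
- wand_tip (a point): The scanning window: the middle of the wand's lower end (the last 14 mm are a 16 mm square silver nose). The wand reads straight out of this end, along the rod, best at about 40 mm from the label.
- holder: Upright grey square sleeve fixed on a 90 x 90 x 10 mm dark steel foot, fixed to the table. Origin at the centre of the foot's underside; x and y square to the sleeve's sides. The sleeve is 28 mm square inside, its walls 3 mm, its inner floor 10 mm and its straight walls' top 90 mm above the table; above that a flared mouth opens to about 50 mm square at 102 mm high. The wand stands on the inner floor and must be lifted about 95 mm to come clear.
- tray: Low plywood tray for parts that are booked in, fixed to the table: 220 x 260 mm (x by y) outside, walls 6 mm thick and 30 mm high, empty at the start. Origin at the centre of its underside.
- tray_in (a point): Centre of the tray's inner floor, 6 mm above the table; axes as the tray.
- foot_wedge_mid (a point): A wooden furniture foot, loose on the table, may be absent: low wedge, rectangular base 50 x 36 mm (its x by y), medium wood; tallest edge 38 mm, lowest edge 9 mm. Its top is cut at 30 degrees and carries a white label with black bars. This point is on its upright axis, half-way up (19 mm above its base). z up; the sloping top falls towards its -x; grip it across y.
- foot_wedge_label (a point): Middle of that foot's label (40 x 30 mm), on the sloping top, 23.6 mm above its base. z points straight out of the label (30 degrees from upright, towards the foot's -x); y is the foot's y.
- foot_square_mid (a point): A wooden furniture foot, loose on the table, may be absent: square block, base 50 x 48 mm (x by y), dark wood; tallest edge 53 mm, lowest edge 24 mm. Its top is cut at 30 degrees and carries a white label with black bars. This point is on its upright axis, half-way up (26.5 mm above its base). z up; the sloping top falls towards its -x; grip it across y.
- foot_square_label (a point): Middle of that foot's label (40 x 30 mm), on the sloping top, 38.6 mm above its base. z points straight out of the label (30 degrees from upright, towards the foot's -x); y is the foot's y.
- foot_round_mid (a point): A wooden furniture foot, loose on the table, may be absent: round block, 50 mm across, light wood; highest point 68 mm, lowest 39 mm. Its top is cut at 30 degrees and carries a white label with black bars. This point is on its upright axis, half-way up (34 mm above its base). z up; the sloping top falls towards its -x; grip it across y.
- foot_round_label (a point): Middle of that foot's label (40 x 30 mm), on the sloping top, 53.6 mm above its base. z points straight out of the label (30 degrees from upright, towards the foot's -x); y is the foot's y.
- foot_octagon_mid (a point): A wooden furniture foot, loose on the table, may be absent: octagonal block, 49 mm across its flats (flats face its x and y directions), dark wood; tallest edge 83 mm, lowest edge 55 mm. Its top is cut at 30 degrees and carries a white label with black bars. This point is on its upright axis, half-way up (41.5 mm above its base). z up; the sloping top falls towards its -x; grip it across y.
- foot_octagon_label (a point): Middle of that foot's label (40 x 30 mm), on the sloping top, 69.0 mm above its base. z points straight out of the label (30 degrees from upright, towards the foot's -x); y is the foot's y.
- glue: White glue bottle, 56 mm across, 150 mm tall; bystander. Origin at its base.
- tape: Cardboard ring of tape, 90 mm across, 25 mm high, lying flat; bystander.
- hammer: Hammer lying on the table; bystander.

How it is judged:
On the way, in this order (a step that is already met when the one before it is completed fails the run):
1. the wand is pulled clear of its holder (z of wand_tip in the frame of holder above 0.104 m), for 0.2 s.
2. the low wedge's label is scanned for 1 s: tip 20 to 70 mm off, wand within 0.3 rad of square to the label and its line within 14 mm of the label's middle (z of wand_tip in the frame of foot_wedge_label between 0.02 and 0.07 m and angle between the z axis of wand_tip and the z axis of foot_wedge_label, either way round below 0.3 rad and x of foot_wedge_label in the frame of wand_tip between -0.014 and 0.014 m and y of foot_wedge_label in the frame of wand_tip between -0.014 and 0.014 m), for 1 s.
3. the square foot's label is scanned for 1 s: tip 20 to 70 mm off, wand within 0.3 rad of square to the label and its line within 14 mm of the label's middle (z of wand_tip in the frame of foot_square_label between 0.02 and 0.07 m and angle between the z axis of wand_tip and the z axis of foot_square_label, either way round below 0.3 rad and x of foot_square_label in the frame of wand_tip between -0.014 and 0.014 m and y of foot_square_label in the frame of wand_tip between -0.014 and 0.014 m), for 1 s.
4. the round foot's label is scanned for 1 s: tip 20 to 70 mm off, wand within 0.3 rad of square to the label and its line within 14 mm of the label's middle (z of wand_tip in the frame of foot_round_label between 0.02 and 0.07 m and angle between the z axis of wand_tip and the z axis of foot_round_label, either way round below 0.3 rad and x of foot_round_label in the frame of wand_tip between -0.014 and 0.014 m and y of foot_round_label in the frame of wand_tip between -0.014 and 0.014 m), for 1 s.
5. the tall octagonal foot's label is scanned for 1 s: tip 20 to 70 mm off, wand within 0.3 rad of square to the label and its line within 14 mm of the label's middle (z of wand_tip in the frame of foot_octagon_label between 0.02 and 0.07 m and angle between the z axis of wand_tip and the z axis of foot_octagon_label, either way round below 0.3 rad and x of foot_octagon_label in the frame of wand_tip between -0.014 and 0.014 m and y of foot_octagon_label in the frame of wand_tip between -0.014 and 0.014 m), for 1 s.
6. the wand stands in its holder again, let go (x of wand_tip in the frame of holder between -0.014 and 0.014 m and y of wand_tip in the frame of holder between -0.014 and 0.014 m and z of wand_tip in the frame of holder below 0.02 m and angle between wand_tip's own z axis and vertical below 0.15 rad and contact force between the fingers and wand below 0.2 N), for 0.2 s.
At the end, for the whole second after the job is handed in: Every foot that is present stands upright (within 0.12 rad) inside the tray, flat on its floor (within 6 mm) and at rest; the wand stands in its holder, tip on or within 10 mm of the inner floor (x of wand_tip in the frame of holder between -0.014 and 0.014 m and y of wand_tip in the frame of holder between -0.014 and 0.014 m and z of wand_tip in the frame of holder below 0.02 m and angle between wand_tip's own z axis and vertical below 0.15 rad and x of foot_wedge_mid in the frame of tray_in between -0.104 and 0.104 m and y of foot_wedge_mid in the frame of tray_in between -0.124 and 0.124 m and z of foot_wedge_mid in the frame of tray_in between 0.013 and 0.025 m and angle between each of foot_wedge_mid, foot_square_mid, foot_round_mid, foot_octagon_mid's own z axis and vertical below 0.12 rad and linear speed of each of foot_wedge, foot_square, foot_round, foot_octagon below 0.02 m/s and x of foot_square_mid in the frame of tray_in between -0.104 and 0.104 m and y of foot_square_mid in the frame of tray_in between -0.124 and 0.124 m and z of foot_square_mid in the frame of tray_in between 0.0205 and 0.0325 m and x of foot_round_mid in the frame of tray_in between -0.104 and 0.104 m and y of foot_round_mid in the frame of tray_in between -0.124 and 0.124 m and z of foot_round_mid in the frame of tray_in between 0.028 and 0.04 m and x of foot_octagon_mid in the frame of tray_in between -0.104 and 0.104 m and y of foot_octagon_mid in the frame of tray_in between -0.124 and 0.124 m and z of foot_octagon_mid in the frame of tray_in between 0.0355 and 0.0475 m); the robot touches nothing.
It fails at once if the glue is moved more than 40 mm (distance of glue from where it was at the start of the episode above 0.04 m).
It fails at once if the tape is moved more than 40 mm (distance of tape from where it was at the start of the episode above 0.04 m).
It fails at once if the hammer is moved more than 40 mm (distance of hammer from where it was at the start of the episode above 0.04 m).
Of foot_wedge, foot_square, foot_round, foot_octagon only 3 to 4 are there at a start; the rules pass over those that are not, and their reading is None.
At some moment in a run one of foot_wedge, foot_square, foot_round, foot_octagon may be knocked a few centimetres aside while the robot is not near it.
It also fails if it takes over 210 s, if anything falls off the work surface, if the arm or the gripper's body presses on something with over 40 N, if the wrist force passes 120 N, or if a joint passes its speed limit or range.

## Working session

There is one attempt and no reset: what is moved stays moved. The work goes in short steps, Python scripts to look and compute and a tool call to move; the robot and the scene stay as the last step left them, time stands still between calls to the robot, and variables do not carry over. Pictures are saved under pics/ and viewed, at most 14 in all, crops included, and the job is handed in when it is done.

Besides the shell and the picture viewer there is one more tool, called after "Call:" by a JSON object that holds its "fn" and its "kwargs". apply_moves: Moves the arm, as the interface text tells. Its arguments: {"type":"object","properties":{"rows":{"type":"array"},"force":{"type":"number"}},"required":["rows"]}

```bash
mkdir -p pics; cat > h.py <<'E'
import numpy as np, cv2
from scipy.spatial.transform import Rotation as R
from workcell import env, imaging, ticket
def cam(n):
    d=imaging.read_camera(n); return d
def rays(d,uv):
    K=d["camera_matrix"];k=d["k1"]
    p=(np.atleast_2d(uv).astype(float)-[K[0,2],K[1,2]])/[K[0,0],K[1,1]]
    q=p.copy()
    for _ in range(8): q=p/(1+k*(q**2).sum(1,keepdims=True))
    return q
def pts(d,uv,z=None):
    """world points of pixels via depth map (z given: depth values)"""
    uv=np.atleast_2d(uv); 
    if z is None: z=d["z_map"][uv[:,1].astype(int),uv[:,0].astype(int)]
    q=rays(d,uv); c=np.c_[q*np.asarray(z)[:,None],z]
    V=np.linalg.inv(d["view"]); return c@V[:3,:3].T+V[:3,3]
def plane(d,uv,h):
    q=rays(d,uv);V=np.linalg.inv(d["view"]);r=np.c_[q,np.ones(len(q))]@V[:3,:3].T;o=V[:3,3]
    return o+r*((h-o[2])/r[:,2])[:,None]
def cloud(d):
    v,u=np.nonzero(d["z_map"]>0); uv=np.c_[u,v]; return uv,pts(d,uv)
def st():
    s=env.get_state(); return s,np.array(s["tcp_pos"]),R.from_quat(np.array(s["orientation"])[[1,2,3,0]])
def move(p,Rt):
    """print shift mm and turn in current tool axes"""
    s,t,r=st(); print("xyz",np.round(r.inv().apply(np.array(p)-t)*1000,1),"turn",np.round((r.inv()*Rt).as_rotvec(),3), "need rows",max(np.linalg.norm(np.array(p)-t)*1000/41.7,(r.inv()*Rt).magnitude()/0.125))
E
python3 - <<'E'
from h import *
s,t,r=st(); print(s)
for n in("top","scene","wrist"):
    d=cam(n); cv2.imwrite(f"pics/{n}0.png",d["color"]); print(n,d["camera_matrix"].tolist(),d["k1"],np.linalg.inv(d["view"]).round(3).tolist())
E
```

```text
{'clock': 0.0, 'joint_pos': array([ 1.08638200e+00,  3.14011756e-01,  4.49628175e-02,  1.30360775e+00,
       -3.16030585e-05,  1.43121915e+00]), 'qvel': array([ 0.00031608,  0.00051839,  0.00076363,  0.00160089, -0.00077832,
       -0.00128926]), 'tau': array([ 1.84377968e-03, -4.80614483e+01,  2.98541701e+01,  1.90363079e-02,
        6.20618198e-05, -1.52196156e-05]), 'tcp_pos': array([0.19413441, 0.54067999, 0.23039581]), 'orientation': array([-2.70489024e-04,  1.71565471e-01,  9.85172281e-01, -8.90126757e-04]), 'wrist_force': array([ 0.54111934,  0.21193114, -0.42939258]), 'ft_torque': array([-0.02227933, -0.00168629,  0.01603536]), 'grip_force': 0.0, 'finger_gap': 0.08514481232038333}
top [[410.1875042287261, 0.0, 318.4629228311829], [0.0, 410.1875042287261, 197.7380738161396], [0.0, 0.0, 1.0]] -0.05271189893120198 [[-0.006, -0.988, 0.155, 0.472], [-1.0, 0.009, 0.017, -0.0], [-0.018, -0.155, -0.988, 1.158], [0.0, 0.0, 0.0, 1.0]]
scene [[501.056296518305, 0.0, 321.6548867321452], [0.0, 501.056296518305, 197.44155756500726], [0.0, 0.0, 1.0]] -0.07800625696310513 [[-0.885, 0.35, -0.309, 0.988], [0.466, 0.687, -0.557, 0.626], [0.017, -0.637, -0.771, 0.978], [0.0, 0.0, 0.0, 1.0]]
wrist [[312.790573700689, 0.0, 318.96428333480725], [0.0, 312.790573700689, 199.71290325898687], [0.0, 0.0, 1.0]] -0.009769227052170164 [[0.338, 0.907, 0.253, 0.131], [0.941, -0.325, -0.092, 0.565], [-0.001, 0.269, -0.963, 0.374], [0.0, 0.0, 0.0, 1.0]]
```

View pics/top0.png

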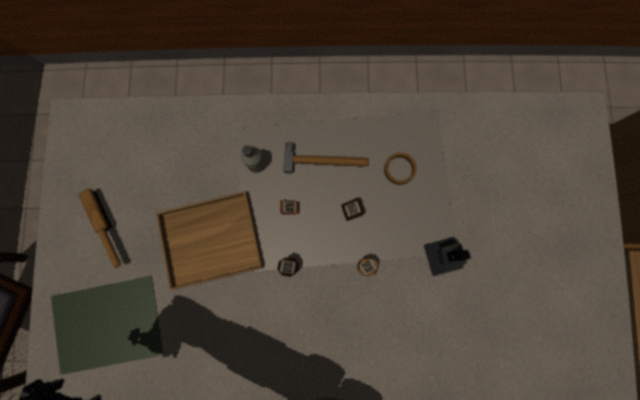

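View pics/scene0.png

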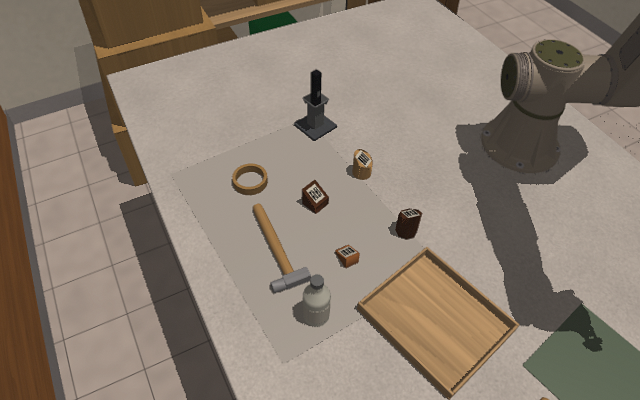

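Top view: all four feet are present. The wedge is at (290,207), square (353,209), octagon (288,266), round (368,267), holder with wand (445,256), tray (212,240), glue (252,158), hammer (325,158) and tape (400,168). The scene view shows the same layout, with the wand at (316,95).

```bash
cat > m.py <<'E'
from h import *
def feet(names=("top","scene"),seeds=None,rad=0.05):
    """merge depth clouds, per seed return cloud"""
    C=[];col=[]
    for n in names:
        d=cam(n); uv,P=cloud(d); C.append(P); col.append(d["color"][uv[:,1],uv[:,0]])
    return C,col
E
python3 - <<'E'
from h import *
D={n:cam(n) for n in("top","scene")}
seeds={"wedge":(290,207),"square":(353,209),"oct":(288,266),"round":(368,267),"holder":(445,256)}
for k,uv in seeds.items():
    c=pts(D["top"],[uv])[0]; print(k,c.round(3))
    for n,d in D.items():
        u,P=cloud(d); m=(np.hypot(*(P[:,:2]-c[:2]).T)<0.06)&(P[:,2]>0.006)
        g=d["color"].astype(int)[u[:,1],u[:,0]]
        zmax=P[m,2].max(); print("  ",n,m.sum(),"xy mean",P[m,:2].mean(0).round(4),"zmax",zmax.round(4), "sat-low bright",)
        if k=="holder": 
            for lo,hi in((.006,.02),(.05,.085),(.09,.104),(.12,.2)):
                q=P[m&(P[:,2]>lo)&(P[:,2]<hi)]
                if len(q)>5: print("    ",lo,hi,len(q),q.mean(0).round(4),q.min(0).round(4),q.max(0).round(4),cv2.minAreaRect(q[:,:2].astype(np.float32)*1000))
# tray rim
d=D["top"];u,P=cloud(d); m=(abs(P[:,0]-P[0,0])<9)&(P[:,2]>0.02)&(P[:,2]<0.04)
t=pts(d,[(212,240)])[0]; print("tray",t)
m&=np.hypot(*(P[:,:2]-t[:2]).T)<0.2
print(m.sum(),cv2.minAreaRect(P[m,:2].astype(np.float32)*1000))
for uv in((252,158),(290,157),(400,168),(415,172)):print(uv,pts(d,[uv])[0].round(3))
for n,d in D.items():
    u,P=cloud(d);m=(P[:,0]>.3)&(P[:,0]<.8)&(abs(P[:,1])<.4)&(P[:,2]<.004)&(P[:,2]>-.01);print(n,"table z",P[m,2].mean(),P[m,2].std())
E
```

```text
wedge [0.625 0.099 0.025]
   top 300 xy mean [0.6256 0.1012] zmax 0.0409 sat-low bright
   scene 342 xy mean [0.6319 0.1108] zmax 0.0388 sat-low bright
square [ 0.616 -0.076  0.038]
   top 390 xy mean [ 0.6161 -0.0726] zmax 0.0578 sat-low bright
   scene 581 xy mean [ 0.6245 -0.0691] zmax 0.056 sat-low bright
oct [0.462 0.1   0.07 ]
   top 356 xy mean [0.4624 0.101 ] zmax 0.0849 sat-low bright
   scene 595 xy mean [0.473  0.1133] zmax 0.0834 sat-low bright
round [ 0.458 -0.111  0.057]
   top 330 xy mean [ 0.4607 -0.1096] zmax 0.0704 sat-low bright
   scene 486 xy mean [ 0.4691 -0.1031] zmax 0.0718 sat-low bright
holder [ 0.485 -0.304  0.101]
   top 1163 xy mean [ 0.4851 -0.3136] zmax 0.1972 sat-low bright
     0.006 0.02 585 [ 0.4849 -0.3064  0.0111] [ 0.4341 -0.3564  0.006 ] [ 0.5445 -0.2481  0.0198] ((489.1233215332031, -304.7095947265625), (106.51228332519531, 105.20333099365234), 14.485472679138184)
     0.05 0.085 35 [ 0.484  -0.3171  0.0646] [ 0.4668 -0.3381  0.0511] [ 0.5006 -0.3054  0.0842] ((483.5635681152344, -323.8626708984375), (30.196340560913086, 33.014427185058594), 8.
[... 965 characters left out ...]
941  0.104 ] ((488.130126953125, -325.83929443359375), (55.68453598022461, 56.200801849365234), 11.432106971740723)
     0.12 0.2 264 [ 0.4931 -0.3201  0.1592] [ 0.4777 -0.3367  0.1203] [ 0.5027 -0.3086  0.1925] ((491.779052734375, -324.817138671875), (22.73275375366211, 27.984390258789062), 22.68984031677246)
tray [0.53508305 0.32060636 0.00778228]
927 ((534.9801025390625, 327.2545166015625), (221.56936645507812, 263.0003356933594), 13.72237491607666)
(252, 158) [0.744 0.192 0.112]
(290, 157) [0.767 0.099 0.031]
(400, 168) [ 0.739 -0.216  0.001]
(415, 172) [ 0.722 -0.254  0.024]
top table z 0.0009084290080160777 0.0018508256999033334
scene table z 8.001826252016955e-05 0.0019508356691703471
```

```bash
python3 - <<'E'
import cv2,numpy as np
t=cv2.imread("pics/top0.png");s=cv2.imread("pics/scene0.png")
a=cv2.resize(t[180:300,260:480],None,fx=3.5,fy=3.5,interpolation=cv2.INTER_CUBIC)
a=np.clip(a.astype(float)*1.8,0,255).astype(np.uint8)
cv2.imwrite("pics/topcrop.png",a)
E
```

```text
(no output)
```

View pics/topcrop.png

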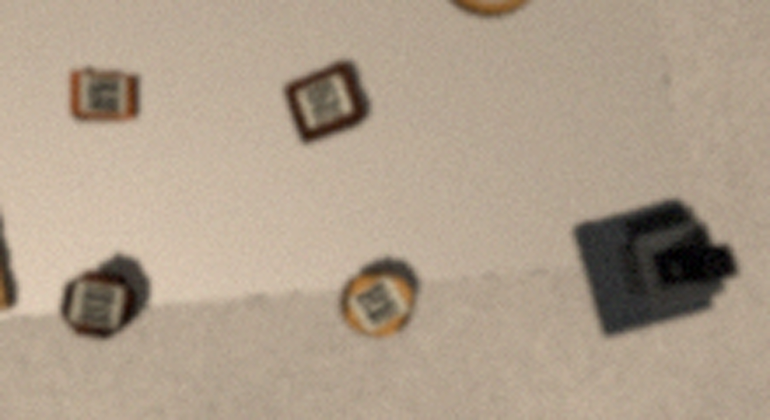

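The crop shows the four labels clearly, and the wedge's (105,95), square's (325,100), octagon's (97,303) and round's (378,300) tops are easy to separate. The sleeve is turned about 14°. Next I fit the label planes and centres.

```bash
cat > m.py <<'E'
from h import *
H={"wedge":.0236,"square":.0386,"round":.0536,"oct":.069}
SEED={"wedge":(.626,.1),"square":(.616,-.074),"oct":(.462,.1),"round":(.459,-.11)}
def foot(name,d,seed=None,base=0.):
    """label mid, slope direction (world angle of foot's -x) from one view: tilted plane fit + label blob on it"""
    s=np.array(seed if seed is not None else SEED[name]);h=H[name]+base
    uv,P=cloud(d); m=(np.hypot(*(P[:,:2]-s).T)<0.038)&(P[:,2]>max(h-.02,.006+base))&(P[:,2]<h+.02)
    Q=P[m];rng=np.random.default_rng(0);best=None
    for _ in range(600):
        a=Q[rng.choice(len(Q),3,False)];n=np.cross(a[1]-a[0],a[2]-a[0]);l=np.linalg.norm(n)
        if l<1e-5:continue
        n/=l;n*=np.sign(n[2])
        if not .8<n[2]<.93:continue
        i=abs((Q-a[0])@n)<.003
        if best is None or i.sum()>best.sum():best=i
    T=Q[best];c=T.mean(0);n=np.linalg.svd(T-c)[2][2];n*=np.sign(n[2])
    ang=np.arctan2(n[1],n[0])
    U=uv[m][best];g=cv2.cvtColor(d["color"],cv2.COLOR_BGR2HSV).astype(int)
    mask=np.zeros(g.shape[:2],np.uint8);mask[U[:,1],U[:,0]]=1;mask=cv2.dilate(mask,np.ones((3,3)))
    v=g[...,2];w=mask.astype(bool)&(v>np.percentile(v[mask>0],55))&(g[...,1]<90)
    wp=cv2.convexHull(np.argwhere(w)[:,::-1].astype(np.int32))
    mm=cv2.moments(wp);lab=[mm["m10"]/mm["m00"],mm["m01"]/mm["m00"]]
    L=plane(d,[lab],h)[0]
    print(name,"label",L.round(4),"face mean",c.round(4),"tilt",np.degrees(np.arccos(n[2])).round(1),"slope dir",np.degrees(ang).round(1),"n",len(T),"px",np.round(lab,1))
    return L,ang
def norm(ang): return np.array([np.cos(ang)*.5,np.sin(ang)*.5,.866])
E
python3 - <<'E'
from m import *
for n in("top","scene"):
    d=cam(n);print(n)
    for k in H: foot(k,d)
E
```

```text
top
wedge label [0.6264 0.1019 0.0236] face mean [0.626  0.1008 0.0249] tilt 31.7 slope dir -91.4 n 209 px [289.  206.5]
square label [ 0.618  -0.0739  0.0386] face mean [ 0.618  -0.0741  0.0401] tilt 31.1 slope dir 110.5 n 290 px [352.4 208.3]
round label [ 0.4565 -0.1088  0.0536] face mean [ 0.4605 -0.1103  0.055 ] tilt 31.8 slope dir 120.9 n 254 px [367.  267.7]
oct label [0.4599 0.1051 0.069 ] face mean [0.4617 0.1019 0.0703] tilt 29.8 slope dir -102.4 n 269 px [286. 267.]
scene
wedge label [0.6275 0.1008 0.0236] face mean [0.6306 0.1053 0.0249] tilt 29.5 slope dir -86.1 n 215 px [347.  250.5]
square label [ 0.618  -0.0779  0.0386] face mean [ 0.6212 -0.0712  0.0378] tilt 30.2 slope dir 109.5 n 370 px [314.7 191.4]
round label [ 0.4594 -0.1131  0.0536] face mean [ 0.4642 -0.1081  0.0533] tilt 31.6 slope dir 122.0 n 231 px [363.3 157. ]
oct label [0.4615 0.1028 0.069 ] face mean [0.4659 0.1055 0.0702] tilt 29.6 slope dir -99.2 n 202 px [410.9 212.7]
```

```bash
cat >> h.py <<'E'
def down(xang,tilt=None):
    """tool orientation: z = -n (n default up), tool x as near as possible to heading xang"""
    n=np.array([0,0,1.]) if tilt is None else np.asarray(tilt)/np.linalg.norm(tilt)
    z=-n;x=np.array([np.cos(xang),np.sin(xang),0]);x-=z*(x@z);x/=np.linalg.norm(x)
    return R.from_matrix(np.c_[x,np.cross(z,x),z])
E
python3 - <<'E'
from h import *
move([.45,.15,.34],down(2.4)); move([.487,-.326,.30],down(1.822))
E
```

```text
xyz [-372.8 -281.7 -108.8] turn [-0.     0.     0.397] need rows 11.505695915873748
xyz [-568.5 -717.2  -68.7] turn [-0.     0.     0.975] need rows 22.008504242471673
```

Call:
{"fn": "apply_moves", "kwargs": {"rows": [{"xyz":[-370,-280,-110],"turn":[0,0,0.4],"grip":1},{"xyz":[-370,-280,-110],"turn":[0,0,0.4],"grip":1},{"xyz":[-370,-280,-110],"turn":[0,0,0.4],"grip":1},{"xyz":[-370,-280,-110],"turn":[0,0,0.4],"grip":1},{"xyz":[-370,-280,-110],"turn":[0,0,0.4],"grip":1},{"xyz":[-370,-280,-110],"turn":[0,0,0.4],"grip":1},{"xyz":[-370,-280,-110],"turn":[0,0,0.4],"grip":1},{"xyz":[-370,-280,-110],"turn":[0,0,0.4],"grip":1},{"xyz":[-370,-280,-110],"turn":[0,0,0.4],"grip":1},{"xyz":[-370,-280,-110],"turn":[0,0,0.4],"grip":1},{"xyz":[-370,-280,-110],"turn":[0,0,0.4],"grip":1},{"xyz":[-370,-280,-110],"turn":[0,0,0.4],"grip":1}]}}

```text
clock: 1.35
tcp_pos: [0.4503, 0.1491, 0.3424]
orientation: [0.001, 0.366, 0.931, 0.0]
wrist_force: [1.1, 1.1, 0.1]
finger_gap: 0.0851
grip_force: 0.0
```

```bash
python3 - <<'E'
from h import *
s,t,r=st();print(t.round(4),s["joint_pos"].round(3)); move([.487,-.326,.30],down(1.822))
E
```

```text
[0.4503 0.1491 0.3424] [ 1.510e-01  1.060e-01  5.400e-02  1.516e+00 -1.000e-03  8.990e-01]
xyz [-350.1 -323.3   42.9] turn [0.002 0.002 0.571] need rows 11.472847637666181
```

Call:
{"fn": "apply_moves", "kwargs": {"rows": [{"xyz":[-350,-323,40],"turn":[0,0,0.57],"grip":1},{"xyz":[-350,-323,40],"turn":[0,0,0.57],"grip":1},{"xyz":[-350,-323,40],"turn":[0,0,0.57],"grip":1},{"xyz":[-350,-323,40],"turn":[0,0,0.57],"grip":1},{"xyz":[-350,-323,40],"turn":[0,0,0.57],"grip":1},{"xyz":[-350,-323,40],"turn":[0,0,0.57],"grip":1},{"xyz":[-350,-323,40],"turn":[0,0,0.57],"grip":1},{"xyz":[-350,-323,40],"turn":[0,0,0.57],"grip":1},{"xyz":[-350,-323,40],"turn":[0,0,0.57],"grip":1},{"xyz":[-350,-323,40],"turn":[0,0,0.57],"grip":1},{"xyz":[-350,-323,40],"turn":[0,0,0.57],"grip":1},{"xyz":[-350,-323,40],"turn":[0,0,0.57],"grip":1}]}}

```text
clock: 2.35
tcp_pos: [0.486, -0.3268, 0.2999]
orientation: [0.0, 0.612, 0.791, -0.0]
wrist_force: [0.7, 0.0, -0.8]
finger_gap: 0.0852
grip_force: 0.0
```

```bash
python3 - <<'E'
from h import *
s,t,r=st();print(t.round(4),s["joint_pos"].round(3))
d=cam("wrist");cv2.imwrite("pics/w1.png",d["color"])
uv,P=cloud(d)
for lo,hi in((.004,.016),(.095,.108),(.13,.17),(.183,.21)):
    m=(P[:,2]>lo)&(P[:,2]<hi)&(np.hypot(P[:,0]-.487,P[:,1]+.326)<.07)
    if m.sum()>5:
        q=P[m]; print(lo,m.sum(),q.mean(0).round(4),cv2.minAreaRect(q[:,:2].astype(np.float32)*1000))
E
```

```text
[ 0.486  -0.3268  0.2999] [-7.290e-01  3.280e-01  2.340e-01  1.476e+00 -1.000e-03  5.900e-01]
0.004 1993 [ 0.4821 -0.3073  0.0102] ((486.8382873535156, -323.82763671875), (90.39483642578125, 88.50591278076172), 14.464659690856934)
0.095 1225 [ 0.4858 -0.3195  0.1006] ((487.0851135253906, -324.0576171875), (54.921531677246094, 54.36381530761719), 14.602807998657227)
0.13 178 [ 0.4843 -0.314   0.1515] ((484.4643249511719, -314.7820129394531), (21.55685806274414, 3.211773157119751), 15.804722785949707)
0.183 670 [ 0.487  -0.3231  0.1898] ((487.3533630371094, -324.14520263671875), (21.91626739501953, 22.314071655273438), 17.372730255126953)
```

View pics/w1.png

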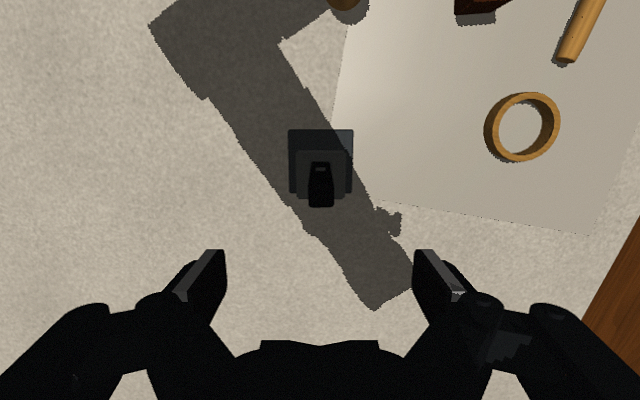

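The wrist view shows the wand top at (320,185), with the sleeve and foot square around it. All three layers agree on (0.487, -0.324), yaw 14.5°.

```bash
python3 - <<'E'
from h import *
move([.487,-.324,.136],down(1.824))
E
```

```text
xyz [  4.4   2.3 163.1] turn [-0.001  0.001 -0.002] need rows 3.912765516033755
```

Call:
{"fn": "apply_moves", "kwargs": {"rows": [{"xyz":[3.5,2,60],"turn":[0,0,0],"grip":1},{"xyz":[3.5,2,60],"turn":[0,0,0],"grip":1},{"xyz":[3.5,2,95],"turn":[0,0,0],"grip":1},{"xyz":[3.5,2,125],"turn":[0,0,0],"grip":1},{"xyz":[3.5,2,150],"turn":[0,0,0],"grip":1},{"xyz":[3.5,2,163],"turn":[0,0,0],"grip":1},{"xyz":[3.5,2,163],"turn":[0,0,0],"grip":1},{"xyz":[3.5,2,163],"turn":[0,0,0],"grip":1}]}}

```text
clock: 3.07
tcp_pos: [0.487, -0.3176, 0.1379]
orientation: [-0.001, 0.611, 0.792, 0.0]
wrist_force: [-0.2, 0.1, 0.1]
finger_gap: 0.0855
grip_force: 0.0
```

```bash
python3 - <<'E'
from h import *
s,t,r=st();print(t.round(4),s["wrist_force"].round(2)); move([.487,-.324,.136],down(1.824))
E
```

```text
[ 0.487  -0.3176  0.1379] [-0.17  0.11  0.15]
xyz [-6.2 -1.6  1.9] turn [-0.001 -0.002  0.003] need rows 0.16017224226862325
```

Call:
{"fn": "apply_moves", "kwargs": {"rows": [{"xyz":[0,0,0],"turn":[0,0,0],"grip":1},{"xyz":[0,0,0],"turn":[0,0,0],"grip":1}]}}

```text
clock: 3.23
tcp_pos: [0.4884, -0.3189, 0.1401]
orientation: [0.002, 0.611, 0.792, -0.0]
wrist_force: [0.3, -0.3, 0.2]
finger_gap: 0.0853
grip_force: 0.0
```

```bash
python3 - <<'E'
from h import *
for i in range(3):
    d=cam("wrist")
    s,t,r=st();print(t.round(4),s["qvel"].round(3))
E
```

```text
[ 0.4883 -0.3189  0.14  ] [ 0.     0.    -0.007 -0.003  0.    -0.   ]
[ 0.4882 -0.3188  0.1398] [-0.001  0.003 -0.008 -0.003  0.    -0.002]
[ 0.488  -0.3187  0.1396] [-0.     0.003 -0.009 -0.002 -0.001 -0.001]
```

Call:
{"fn": "apply_moves", "kwargs": {"rows": [{"xyz":[-5,-1,3.5],"turn":[0,0,0],"grip":1},{"xyz":[-5,-1,3.5],"turn":[0,0,0],"grip":1},{"xyz":[-5,-1,3.5],"turn":[0,0,0],"grip":1},{"xyz":[-5,-1,3.5],"turn":[0,0,0],"grip":1}]}}

```text
clock: 3.72
tcp_pos: [0.4876, -0.3234, 0.1346]
orientation: [-0.0, 0.611, 0.792, 0.0]
wrist_force: [-0.1, -0.1, -0.5]
finger_gap: 0.0855
grip_force: 0.0
```

```bash
python3 - <<'E'
from h import *
for i in range(2):
    d=cam("wrist")
    s,t,r=st();print(t.round(4),s["qvel"].round(3))
uv,P=cloud(d)
m=(P[:,2]>.17)&(P[:,2]<.21)&(np.hypot(P[:,0]-.487,P[:,1]+.326)<.03)
print(m.sum(),P[m].mean(0).round(4))
E
```

```text
[ 0.4876 -0.3233  0.1347] [ 0.002 -0.001 -0.002 -0.001 -0.     0.   ]
[ 0.4877 -0.3233  0.1347] [ 0.004 -0.001 -0.    -0.002 -0.    -0.001]
4844 [ 0.486  -0.3176  0.1887]
```

Call:
{"fn": "apply_moves", "kwargs": {"rows": [{"xyz":[0,0,0],"turn":[0,0,0],"grip":0.2},{"xyz":[0,0,0],"turn":[0,0,0],"grip":0.1},{"xyz":[0,0,0],"turn":[0,0,0],"grip":0.1},{"xyz":[0,0,0],"turn":[0,0,0],"grip":0.1},{"xyz":[0,0,0],"turn":[0,0,0],"grip":0.1},{"xyz":[0,0,0],"turn":[0,0,0],"grip":0.1},{"xyz":[0,0,0],"turn":[0,0,0],"grip":0.1},{"xyz":[0,0,0],"turn":[0,0,0],"grip":0.1}], "force": 60}}

```text
clock: 4.48
tcp_pos: [0.4877, -0.3234, 0.1349]
orientation: [0.0, 0.611, 0.792, -0.0]
wrist_force: [-0.9, -0.3, 0.6]
finger_gap: 0.0217
grip_force: 58.7
```

Gripped on 22 mm. I lift slowly, 200 mm.

Call:
{"fn": "apply_moves", "kwargs": {"rows": [{"xyz":[0,0,-10],"turn":[0,0,0],"grip":0.1},{"xyz":[0,0,-30],"turn":[0,0,0],"grip":0.1},{"xyz":[0,0,-50],"turn":[0,0,0],"grip":0.1},{"xyz":[0,0,-70],"turn":[0,0,0],"grip":0.1},{"xyz":[0,0,-95],"turn":[0,0,0],"grip":0.1},{"xyz":[0,0,-120],"turn":[0,0,0],"grip":0.1},{"xyz":[0,0,-145],"turn":[0,0,0],"grip":0.1},{"xyz":[0,0,-170],"turn":[0,0,0],"grip":0.1},{"xyz":[0,0,-190],"turn":[0,0,0],"grip":0.1},{"xyz":[0,0,-200],"turn":[0,0,0],"grip":0.1},{"xyz":[0,0,-200],"turn":[0,0,0],"grip":0.1},{"xyz":[0,0,-200],"turn":[0,0,0],"grip":0.1}]}}

```text
clock: 5.48
tcp_pos: [0.4879, -0.3234, 0.3354]
orientation: [0.001, 0.611, 0.792, 0.0]
wrist_force: [0.3, -0.5, -1.6]
finger_gap: 0.0214
grip_force: 58.6
```

```bash
cat >> h.py <<'E'
GRIP_OFF=np.array([0.,0,.126])  # tip in tool frame (m)
def tip_off():
    """measure wand in tool frame from wrist/scene/top clouds: dark points near tool axis, beyond the fingers"""
    for n in("scene","top"):
        d=cam(n);s,t,r=st();uv,P=cloud(d);q=r.inv().apply(P-t)
        m=(np.hypot(q[:,0],q[:,1])<.035)&(q[:,2]>.01)&(q[:,2]<.16)&(P[:,2]>.12)
        if m.sum()<10: print(n,"few");continue
        w=q[m]*1000;a=np.polyfit(w[:,2],w[:,0],1);b=np.polyfit(w[:,2],w[:,1],1)
        print(n,m.sum(),"z range",np.percentile(w[:,2],[1,99]).round(1),"mean xy",w[:,:2].mean(0).round(1),"slopes x,y",a[0].round(3),b[0].round(3))
E
python3 - <<'E'
from m import *
s,t,r=st();print(t.round(4),s["finger_gap"],s["grip_force"])
tip_off()
d=cam("top")
L,a=foot("wedge",d)
n=norm(a)
for x in(1.5,1.1,.7,1.8,2.2): move(L+n*.20,down(x,n))
cv2.imwrite("pics/s2.png",cam("scene")["color"])
E
```

```text
[ 0.4879 -0.3234  0.3354] 0.021435182436836606 58.6453253030777
scene 439 z range [ 11.4 122.6] mean xy [2.8 7.2] slopes x,y 0.001 0.002
top 179 z range [ 11.  117.7] mean xy [ 6.7 -0.2] slopes x,y -0.03 -0.003
wedge label [0.6286 0.1001 0.0236] face mean [0.626  0.1017 0.0248] tilt 30.0 slope dir -89.3 n 217 px [289.6 205.7]
xyz [276.2 219.8 137. ] turn [-0.041  0.523  0.331] need rows 9.079164694826526
xyz [276.2 219.8 137. ] turn [0.078 0.53  0.769] need rows 9.079164694826526
xyz [276.2 219.8 137. ] turn [0.19  0.52  1.167] need rows 10.334543322670683
xyz [276.2 219.8 137. ] turn [-0.129  0.506 -0.006] need rows 9.079164694826526
xyz [276.2 219.8 137. ] turn [-0.238  0.469 -0.433] need rows 9.079164694826526
```

View pics/s2.png

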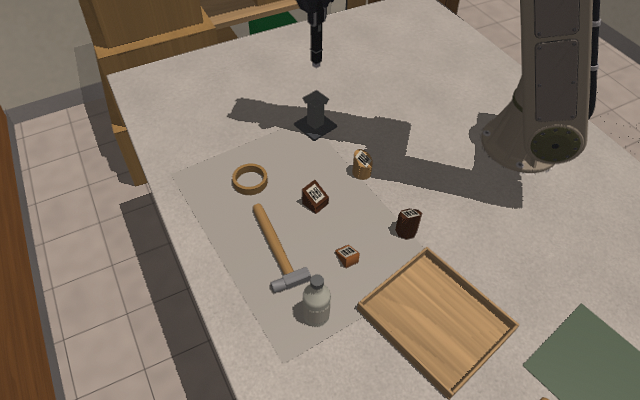

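The wand hangs straight in the grip, with its silver tip at (316,64), and the feet are unchanged. Next I work out the pre-scan pose over the wedge.

```bash
cat >> m.py <<'E'
def tgt(L,angdeg,x,off):
    n=norm(np.radians(angdeg));move(np.array(L)+n*(off+.126),down(x,n))
def scanerr(L,angdeg):
    """where the wand's line meets the label, mm, and angle"""
    s,t,r=st();n=norm(np.radians(angdeg));tip=t+r.apply([0,0,.126]);d=r.apply([0,0,1.])
    e=r.inv().apply(np.array(L)-tip);print("lateral mm",(e[:2]*1000).round(1),"off",((tip-L)@n*1000).round(1),"ang deg",np.degrees(np.arccos(-d@n)).round(1))
E
python3 - <<'E'
from m import *
tgt([.6278,.101,.0236],-89,1.8,.11)
E
```

```text
xyz [259.7 215.5 105.7] turn [-0.126  0.506 -0.005] need rows 8.4809934894582
```

Call:
{"fn": "apply_moves", "kwargs": {"rows": [{"xyz":[260,215,106],"turn":[-0.126,0.506,0],"grip":0.1},{"xyz":[260,215,106],"turn":[-0.126,0.506,0],"grip":0.1},{"xyz":[260,215,106],"turn":[-0.126,0.506,0],"grip":0.1},{"xyz":[260,215,106],"turn":[-0.126,0.506,0],"grip":0.1},{"xyz":[260,215,106],"turn":[-0.126,0.506,0],"grip":0.1},{"xyz":[260,215,106],"turn":[-0.126,0.506,0],"grip":0.1},{"xyz":[260,215,106],"turn":[-0.126,0.506,0],"grip":0.1},{"xyz":[260,215,106],"turn":[-0.126,0.506,0],"grip":0.1},{"xyz":[260,215,106],"turn":[-0.126,0.506,0],"grip":0.1},{"xyz":[260,215,106],"turn":[-0.126,0.506,0],"grip":0.1},{"xyz":[260,215,106],"turn":[-0.126,0.506,0],"grip":0.1},{"xyz":[260,215,106],"turn":[-0.126,0.506,0],"grip":0.1}]}}

```text
clock: 6.68
tcp_pos: [0.6295, -0.0176, 0.2284]
orientation: [-0.16, 0.59, 0.765, 0.202]
wrist_force: [-0.4, -0.8, -0.2]
finger_gap: 0.0211
grip_force: 58.8
```

```bash
python3 - <<'E'
from m import *
s,t,r=st();print(t.round(4),s["joint_pos"].round(2),s["qvel"].round(3))
for n in("top","scene","wrist"):
    d=cam(n)
    try: foot("wedge",d)
    except Exception as e: print(n,e)
    if n=="wrist": cv2.imwrite("pics/w2.png",d["color"])
tgt([.6278,.101,.0236],-89,1.8,.042)
E
```

```text
[ 0.6295 -0.0176  0.2284] [-0.38  0.54  0.29  1.53  0.48  0.88] [-0.026 -0.007  0.012  0.002  0.001  0.003]
wedge label [0.6245 0.0988 0.0236] face mean [0.6262 0.102  0.0252] tilt 29.6 slope dir -91.9 n 220 px [290.1 207.2]
wedge label [0.6272 0.1015 0.0236] face mean [0.6301 0.1052 0.0248] tilt 29.5 slope dir -88.2 n 217 px [347.3 250.7]
wedge label [0.6256 0.108  0.0236] face mean [0.6263 0.1054 0.0256] tilt 29.9 slope dir -90.1 n 1296 px [317.5 163.5]
xyz [ 1.2  0.1 69.9] turn [ 0.003  0.003 -0.006] need rows 1.6756685799640725
```

View pics/w2.png

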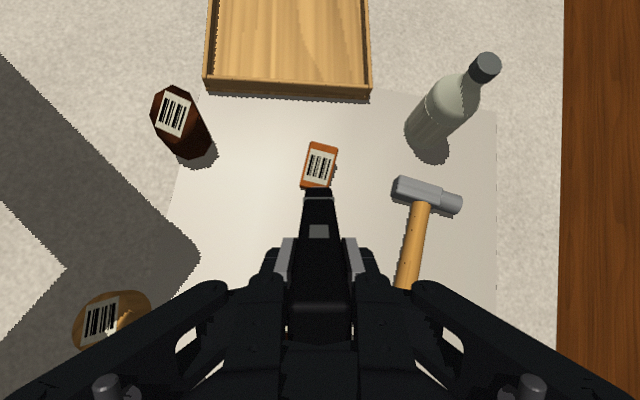

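The label at (318,163) lies right ahead of the wand tip at (318,195). I advance to 4 cm and hold.

Call:
{"fn": "apply_moves", "kwargs": {"rows": [{"xyz":[3,0,30],"turn":[0,0,0],"grip":0.1},{"xyz":[3,0,50],"turn":[0,0,0],"grip":0.1},{"xyz":[3,0,69],"turn":[0,0,0],"grip":0.1},{"xyz":[3,0,69],"turn":[0,0,0],"grip":0.1},{"xyz":[3,0,69],"turn":[0,0,0],"grip":0.1},{"xyz":[3,0,69],"turn":[0,0,0],"grip":0.1}]}}

```text
clock: 7.33
tcp_pos: [0.6292, 0.0183, 0.1716]
orientation: [-0.159, 0.591, 0.765, 0.203]
wrist_force: [-0.5, -0.1, 0.2]
finger_gap: 0.0214
grip_force: 58.8
```

```bash
python3 - <<'E'
from m import *
s,t,r=st();print(t.round(4),s["finger_gap"])
scanerr([.627,.103,.0236],-89.5)
for n in("scene","top"):
    d=cam(n)
    try: foot("wedge",d)
    except Exception as e: print(n,e)
scanerr([.627,.103,.0236],-89.5)
E
```

```text
[0.6292 0.0183 0.1716] 0.021371955802405293
lateral mm [ 0.2 -1.5] off 44.5 ang deg 0.4
wedge label [0.6269 0.1022 0.0236] face mean [0.6304 0.1056 0.025 ] tilt 29.1 slope dir -88.9 n 219 px [347.5 250.9]
wedge label [0.6235 0.1009 0.0236] face mean [0.6253 0.1036 0.0261] tilt 29.8 slope dir -89.1 n 199 px [289.4 207.5]
lateral mm [ 0.3 -2.1] off 44.8 ang deg 0.4
```

Call:
{"fn": "apply_moves", "kwargs": {"rows": [{"xyz":[0,0,0],"turn":[0,0,0],"grip":0.1},{"xyz":[0,0,0],"turn":[0,0,0],"grip":0.1},{"xyz":[0,0,0],"turn":[0,0,0],"grip":0.1},{"xyz":[0,0,0],"turn":[0,0,0],"grip":0.1},{"xyz":[0,0,0],"turn":[0,0,0],"grip":0.1},{"xyz":[0,0,0],"turn":[0,0,0],"grip":0.1},{"xyz":[0,0,0],"turn":[0,0,0],"grip":0.1},{"xyz":[0,0,0],"turn":[0,0,0],"grip":0.1},{"xyz":[0,0,0],"turn":[0,0,0],"grip":0.1},{"xyz":[0,0,0],"turn":[0,0,0],"grip":0.1},{"xyz":[0,0,0],"turn":[0,0,0],"grip":0.1},{"xyz":[0,0,0],"turn":[0,0,0],"grip":0.1}]}}

```text
clock: 8.43
tcp_pos: [0.6287, 0.0196, 0.1704]
orientation: [-0.16, 0.59, 0.765, 0.202]
wrist_force: [-0.4, 0.2, -0.8]
finger_gap: 0.0212
grip_force: 58.8
```

Call:
{"fn": "apply_moves", "kwargs": {"rows": [{"xyz":[0,0,0],"turn":[0,0,0],"grip":0.1},{"xyz":[0,0,0],"turn":[0,0,0],"grip":0.1},{"xyz":[0,0,0],"turn":[0,0,0],"grip":0.1},{"xyz":[0,0,0],"turn":[0,0,0],"grip":0.1},{"xyz":[0,0,0],"turn":[0,0,0],"grip":0.1},{"xyz":[0,0,0],"turn":[0,0,0],"grip":0.1},{"xyz":[0,0,-30],"turn":[0,0,0],"grip":0.1},{"xyz":[0,0,-70],"turn":[0,0,0],"grip":0.1},{"xyz":[0,0,-110],"turn":[0,0,0],"grip":0.1},{"xyz":[0,0,-110],"turn":[0,0,0],"grip":0.1}]}}

```text
clock: 9.27
tcp_pos: [0.6315, -0.0389, 0.2727]
orientation: [-0.155, 0.591, 0.765, 0.204]
wrist_force: [0.2, -0.4, 1.0]
finger_gap: 0.0209
grip_force: 59.1
```

```bash
python3 - <<'E'
from m import *
s,t,r=st();print(t.round(4),s["joint_pos"].round(2))
for n in("top","scene"):
    d=cam(n)
    for k in H:
        try: foot(k,d)
        except Exception as e: print(k,e)
for x in(1.4,1.8,2.2):tgt([.618,-.0755,.0386],110,x,.11)
E
```

```text
[ 0.6315 -0.0389  0.2727] [-0.41  0.55  0.4   1.64  0.47  0.85]
wedge label [0.624  0.1002 0.0236] face mean [0.6264 0.1015 0.0247] tilt 31.3 slope dir -93.2 n 211 px [289.6 207.3]
square label [ 0.6135 -0.0694  0.0386] face mean [ 0.6144 -0.0711  0.0378] tilt 30.0 slope dir 108.3 n 244 px [350.8 209.9]
round label [ 0.465  -0.1015  0.0536] face mean [ 0.4634 -0.1024  0.0518] tilt 34.0 slope dir 113.3 n 151 px [364.2 264.5]
oct label [0.4599 0.105  0.069 ] face mean [0.4613 0.1024 0.0701] tilt 31.5 slope dir -100.2 n 277 px [286. 267.]
wedge label [0.6275 0.1009 0.0236] face mean [0.6303 0.1053 0.0248] tilt 29.4 slope dir -88.3 n 220 px [347.  250.5]
square label [ 0.6179 -0.077   0.0386] face mean [ 0.6213 -0.0719  0.0384] tilt 29.4 slope dir 107.7 n 367 px [314.9 191.7]
round label [ 0.4583 -0.112   0.0536] face mean [ 0.4639 -0.1088  0.0534] tilt 30.4 slope dir 122.3 n 247 px [363.9 157.2]
oct label [0.4613 0.1036 0.069 ] face mean [0.4659 0.1058 0.0704] tilt 29.2 slope dir -101.0 n 201 px [411.2 212.9]
xyz [ 62.1 -38.3  57.1] turn [-0.172 -1.02   0.399] need rows 8.867904247297256
xyz [ 62.1 -38.3  57.1] turn [ 0.058 -1.025 -0.007] need rows 8.211569295671188
xyz [ 62.1 -38.3  57.1] turn [ 0.292 -0.993 -0.424] need rows 8.948871837704827
```

Call:
{"fn": "apply_moves", "kwargs": {"rows": [{"xyz":[62,-38,57],"turn":[0.058,-1.025,0],"grip":0.1},{"xyz":[62,-38,57],"turn":[0.058,-1.025,0],"grip":0.1},{"xyz":[62,-38,57],"turn":[0.058,-1.025,0],"grip":0.1},{"xyz":[62,-38,57],"turn":[0.058,-1.025,0],"grip":0.1},{"xyz":[62,-38,57],"turn":[0.058,-1.025,0],"grip":0.1},{"xyz":[62,-38,57],"turn":[0.058,-1.025,0],"grip":0.1},{"xyz":[62,-38,57],"turn":[0.058,-1.025,0],"grip":0.1},{"xyz":[62,-38,57],"turn":[0.058,-1.025,0],"grip":0.1},{"xyz":[62,-38,57],"turn":[0.058,-1.025,0],"grip":0.1},{"xyz":[62,-38,57],"turn":[0.058,-1.025,0],"grip":0.1},{"xyz":[62,-38,57],"turn":[0.058,-1.025,0],"grip":0.1},{"xyz":[62,-38,57],"turn":[0.058,-1.025,0],"grip":0.1}]}}

```text
clock: 10.37
tcp_pos: [0.5763, 0.0367, 0.2411]
orientation: [0.219, 0.609, 0.75, -0.135]
wrist_force: [-0.1, -0.2, -0.1]
finger_gap: 0.0215
grip_force: 59.2
```

```bash
python3 - <<'E'
from m import *
s,t,r=st();print(t.round(4),s["joint_pos"].round(2))
for n in("top","scene","wrist"):
    d=cam(n)
    try: foot("square",d)
    except Exception as e: print(n,e)
tgt([.618,-.0755,.0386],110,1.8,.042)
E
```

```text
[0.5763 0.0367 0.2411] [ 0.18  0.26 -0.1   1.12 -0.51  1.52]
square label [ 0.6178 -0.0732  0.0386] face mean [ 0.6178 -0.0738  0.04  ] tilt 30.9 slope dir 108.3 n 299 px [352.1 208.3]
square label [ 0.6172 -0.0772  0.0386] face mean [ 0.6215 -0.0706  0.0379] tilt 30.9 slope dir 107.8 n 353 px [315.2 191.5]
square label [ 0.6175 -0.0731  0.0386] face mean [ 0.6178 -0.0671  0.0365] tilt 31.2 slope dir 108.7 n 1744 px [320.  170.4]
xyz [-1.2  1.2 67.5] turn [-0.006 -0.003 -0.004] need rows 1.6202849625840516
```

Label near (0.6176, -0.0745), slope 108.5°: consistent across the three views. I advance and hold.

Call:
{"fn": "apply_moves", "kwargs": {"rows": [{"xyz":[-1,1,30],"turn":[0,0,0],"grip":0.1},{"xyz":[-1,1,50],"turn":[0,0,0],"grip":0.1},{"xyz":[-1,1,68],"turn":[0,0,0],"grip":0.1},{"xyz":[-1,1,68],"turn":[0,0,0],"grip":0.1},{"xyz":[-1,1,68],"turn":[0,0,0],"grip":0.1},{"xyz":[-1,1,68],"turn":[0,0,0],"grip":0.1}]}}

```text
clock: 11.02
tcp_pos: [0.5895, 0.0039, 0.1845]
orientation: [0.22, 0.609, 0.75, -0.134]
wrist_force: [0.5, -0.3, 0.1]
finger_gap: 0.0212
grip_force: 59.1
```

```bash
python3 - <<'E'
from m import *
scanerr([.6176,-.0745,.0386],108.5)
for n in("scene",):
    d=cam(n)
    for k in H:
        try: foot(k,d)
        except Exception as e: print(k,e)
scanerr([.6176,-.0745,.0386],108.5)
E
```

```text
lateral mm [0.3 0.3] off 42.0 ang deg 0.6
wedge label [0.6223 0.1115 0.0236] face mean [0.6308 0.1056 0.0251] tilt 28.5 slope dir -85.3 n 216 px [351.3 253.1]
square label [ 0.6176 -0.0783  0.0386] face mean [ 0.6224 -0.0716  0.0383] tilt 30.6 slope dir 111.9 n 354 px [314.8 191.3]
round label [ 0.4641 -0.0816  0.0536] face mean [ 0.4653 -0.0898  0.0436] tilt 42.6 slope dir 113.9 n 50 px [368.1 165.6]
oct label [0.463  0.1026 0.069 ] face mean [0.4665 0.1053 0.0702] tilt 29.5 slope dir -97.7 n 206 px [410.3 212.9]
lateral mm [ 0.3 -0.2] off 42.4 ang deg 0.7
```

Call:
{"fn": "apply_moves", "kwargs": {"rows": [{"xyz":[0,0,0],"turn":[0,0,0],"grip":0.1},{"xyz":[0,0,0],"turn":[0,0,0],"grip":0.1},{"xyz":[0,0,0],"turn":[0,0,0],"grip":0.1},{"xyz":[0,0,0],"turn":[0,0,0],"grip":0.1},{"xyz":[0,0,0],"turn":[0,0,0],"grip":0.1},{"xyz":[0,0,0],"turn":[0,0,0],"grip":0.1},{"xyz":[0,0,0],"turn":[0,0,0],"grip":0.1},{"xyz":[0,0,0],"turn":[0,0,0],"grip":0.1},{"xyz":[0,0,0],"turn":[0,0,0],"grip":0.1},{"xyz":[0,0,0],"turn":[0,0,0],"grip":0.1},{"xyz":[0,0,0],"turn":[0,0,0],"grip":0.1},{"xyz":[0,0,0],"turn":[0,0,0],"grip":0.1}]}}

```text
clock: 12.07
tcp_pos: [0.589, 0.0042, 0.1833]
orientation: [0.219, 0.609, 0.75, -0.135]
wrist_force: [0.1, 0.4, -0.6]
finger_gap: 0.0214
grip_force: 59.1
```

Call:
{"fn": "apply_moves", "kwargs": {"rows": [{"xyz":[0,0,0],"turn":[0,0,0],"grip":0.1},{"xyz":[0,0,0],"turn":[0,0,0],"grip":0.1},{"xyz":[0,0,0],"turn":[0,0,0],"grip":0.1},{"xyz":[0,0,0],"turn":[0,0,0],"grip":0.1},{"xyz":[0,0,0],"turn":[0,0,0],"grip":0.1},{"xyz":[0,0,0],"turn":[0,0,0],"grip":0.1},{"xyz":[0,0,-30],"turn":[0,0,0],"grip":0.1},{"xyz":[0,0,-70],"turn":[0,0,0],"grip":0.1},{"xyz":[0,0,-110],"turn":[0,0,0],"grip":0.1},{"xyz":[0,0,-110],"turn":[0,0,0],"grip":0.1}]}}

```text
clock: 12.9
tcp_pos: [0.5729, 0.0585, 0.2864]
orientation: [0.223, 0.609, 0.75, -0.13]
wrist_force: [0.9, 0.8, -0.2]
finger_gap: 0.0212
grip_force: 59.4
```

```bash
python3 - <<'E'
from m import *
s,t,r=st();print(t.round(4),s["joint_pos"].round(2))
for n in("top","scene"):
    d=cam(n)
    for k in H:
        try: foot(k,d)
        except Exception as e: print(k,e)
tgt([.459,-.111,.0536],121.5,1.8,.11)
E
```

```text
[0.5729 0.0585 0.2864] [ 0.22  0.25 -0.    1.24 -0.52  1.56]
wedge label [0.6382 0.0838 0.0236] face mean [0.6392 0.0909 0.0189] tilt 34.9 slope dir -67.5 n 33 px [295.5 202.3]
square label [ 0.6174 -0.0743  0.0386] face mean [ 0.6173 -0.0738  0.04  ] tilt 31.2 slope dir 108.4 n 290 px [352.5 208.5]
round label [ 0.4571 -0.1087  0.0536] face mean [ 0.4602 -0.1105  0.0548] tilt 29.4 slope dir 122.2 n 270 px [366.9 267.5]
oct label [0.4593 0.1061 0.069 ] face mean [0.4615 0.1025 0.0707] tilt 31.2 slope dir -102.7 n 279 px [285.6 267.2]
wedge label [0.6281 0.1019 0.0236] face mean [0.6302 0.1045 0.0246] tilt 29.7 slope dir -89.8 n 219 px [347. 251.]
square label [ 0.6181 -0.078   0.0386] face mean [ 0.6212 -0.072   0.0379] tilt 30.7 slope dir 106.8 n 362 px [314.7 191.4]
round label [ 0.457  -0.1073  0.0536] face mean [ 0.4599 -0.0975  0.046 ] tilt 33.2 slope dir 119.9 n 122 px [365.3 158.2]
oct label [0.4631 0.1025 0.069 ] face mean [0.4665 0.1053 0.0703] tilt 29.3 slope dir -98.2 n 203 px [410.2 212.9]
xyz [ -18.1 -186.3   21.6] turn [-0.098  0.023  0.051] need rows 4.519314601886392
```

Call:
{"fn": "apply_moves", "kwargs": {"rows": [{"xyz":[-18,-186,22],"turn":[-0.1,0.02,0.05],"grip":0.1},{"xyz":[-18,-186,22],"turn":[-0.1,0.02,0.05],"grip":0.1},{"xyz":[-18,-186,22],"turn":[-0.1,0.02,0.05],"grip":0.1},{"xyz":[-18,-186,22],"turn":[-0.1,0.02,0.05],"grip":0.1},{"xyz":[-18,-186,22],"turn":[-0.1,0.02,0.05],"grip":0.1},{"xyz":[-18,-186,22],"turn":[-0.1,0.02,0.05],"grip":0.1},{"xyz":[-18,-186,22],"turn":[-0.1,0.02,0.05],"grip":0.1},{"xyz":[-18,-186,22],"turn":[-0.1,0.02,0.05],"grip":0.1}]}}

```text
clock: 13.67
tcp_pos: [0.3968, -0.0115, 0.2561]
orientation: [0.245, 0.618, 0.742, -0.085]
wrist_force: [0.1, 0.3, -0.2]
finger_gap: 0.0213
grip_force: 59.4
```

```bash
python3 - <<'E'
from m import *
s,t,r=st();print(t.round(4),s["joint_pos"].round(2))
for n in("top","scene","wrist"):
    d=cam(n)
    try: foot("round",d)
    except Exception as e: print(n,e)
tgt([.4595,-.111,.0536],121.5,1.8,.042)
E
```

```text
[ 0.3968 -0.0115  0.2561] [ 0.12 -0.21 -0.56  0.98 -0.47  1.45]
round label [ 0.457  -0.1097  0.0536] face mean [ 0.4601 -0.1107  0.0551] tilt 30.6 slope dir 120.7 n 275 px [367.3 267.5]
round label [ 0.4593 -0.1133  0.0536] face mean [ 0.464  -0.108   0.0534] tilt 31.0 slope dir 117.3 n 235 px [363.3 157. ]
round label [ 0.4619 -0.1107  0.0536] face mean [ 0.4599 -0.1055  0.0523] tilt 31.1 slope dir 120.6 n 1510 px [321.2 170.2]
xyz [-0.   0.9 66.4] turn [-0.003  0.003  0.001] need rows 1.592146002941923
```

Call:
{"fn": "apply_moves", "kwargs": {"rows": [{"xyz":[0,1,30],"turn":[0,0,0],"grip":0.1},{"xyz":[0,1,50],"turn":[0,0,0],"grip":0.1},{"xyz":[0,1,67],"turn":[0,0,0],"grip":0.1},{"xyz":[0,1,67],"turn":[0,0,0],"grip":0.1},{"xyz":[0,1,67],"turn":[0,0,0],"grip":0.1},{"xyz":[0,1,67],"turn":[0,0,0],"grip":0.1}]}}

```text
clock: 14.32
tcp_pos: [0.4154, -0.0395, 0.1993]
orientation: [0.245, 0.617, 0.743, -0.085]
wrist_force: [-0.5, 0.1, -0.8]
finger_gap: 0.0216
grip_force: 59.2
```

```bash
python3 - <<'E'
from m import *
scanerr([.4595,-.111,.0536],120.5)
d=cam("scene")
for k in H:
        try: foot(k,d)
        except Exception as e: print(k,e)
scanerr([.4595,-.111,.0536],120.5)
E
```

```text
lateral mm [0.7 0.7] off 42.1 ang deg 0.5
wedge label [0.6269 0.1021 0.0236] face mean [0.6306 0.1053 0.0248] tilt 29.7 slope dir -88.2 n 218 px [347.5 250.8]
square label [ 0.6174 -0.0768  0.0386] face mean [ 0.6211 -0.0712  0.0376] tilt 31.0 slope dir 111.9 n 374 px [315.2 191.6]
round label [ 0.4593 -0.1132  0.0536] face mean [ 0.4634 -0.1086  0.0533] tilt 29.9 slope dir 122.8 n 251 px [363.3 157. ]
oct label [0.4615 0.1028 0.069 ] face mean [0.4657 0.1055 0.0704] tilt 29.4 slope dir -100.4 n 196 px [410.9 212.7]
lateral mm [0.8 0.2] off 42.5 ang deg 0.5
```

Call:
{"fn": "apply_moves", "kwargs": {"rows": [{"xyz":[0,0,0],"turn":[0,0,0],"grip":0.1},{"xyz":[0,0,0],"turn":[0,0,0],"grip":0.1},{"xyz":[0,0,0],"turn":[0,0,0],"grip":0.1},{"xyz":[0,0,0],"turn":[0,0,0],"grip":0.1},{"xyz":[0,0,0],"turn":[0,0,0],"grip":0.1},{"xyz":[0,0,0],"turn":[0,0,0],"grip":0.1},{"xyz":[0,0,0],"turn":[0,0,0],"grip":0.1},{"xyz":[0,0,0],"turn":[0,0,0],"grip":0.1},{"xyz":[0,0,0],"turn":[0,0,0],"grip":0.1},{"xyz":[0,0,0],"turn":[0,0,0],"grip":0.1},{"xyz":[0,0,0],"turn":[0,0,0],"grip":0.1},{"xyz":[0,0,0],"turn":[0,0,0],"grip":0.1}]}}

```text
clock: 15.37
tcp_pos: [0.4147, -0.0398, 0.1986]
orientation: [0.245, 0.617, 0.743, -0.085]
wrist_force: [-0.5, 0.2, -0.7]
finger_gap: 0.0213
grip_force: 59.2
```

Call:
{"fn": "apply_moves", "kwargs": {"rows": [{"xyz":[0,0,0],"turn":[0,0,0],"grip":0.1},{"xyz":[0,0,0],"turn":[0,0,0],"grip":0.1},{"xyz":[0,0,0],"turn":[0,0,0],"grip":0.1},{"xyz":[0,0,0],"turn":[0,0,0],"grip":0.1},{"xyz":[0,0,0],"turn":[0,0,0],"grip":0.1},{"xyz":[0,0,0],"turn":[0,0,0],"grip":0.1},{"xyz":[0,0,-30],"turn":[0,0,0],"grip":0.1},{"xyz":[0,0,-70],"turn":[0,0,0],"grip":0.1},{"xyz":[0,0,-100],"turn":[0,0,0],"grip":0.1},{"xyz":[0,0,-100],"turn":[0,0,0],"grip":0.1}]}}

```text
clock: 16.2
tcp_pos: [0.3906, 0.0048, 0.2907]
orientation: [0.248, 0.617, 0.742, -0.082]
wrist_force: [1.3, -0.6, -1.1]
finger_gap: 0.0211
grip_force: 59.5
```

```bash
python3 - <<'E'
from m import *
s,t,r=st();print(t.round(4),s["joint_pos"].round(2))
for n in("top","scene"):
    d=cam(n)
    for k in H:
        try: foot(k,d)
        except Exception as e: print(k,e)
for x in (1.8,1.4,1.1): tgt([.461,.1035,.069],-101,x,.11)
move([.47,-.02,.33],down(1.8))
E
```

```text
[0.3906 0.0048 0.2907] [ 0.17 -0.22 -0.48  1.09 -0.48  1.5 ]
wedge label [0.6258 0.0997 0.0236] face mean [0.6268 0.1024 0.0253] tilt 29.1 slope dir -92.0 n 207 px [289.8 206.7]
square label [ 0.6179 -0.0729  0.0386] face mean [ 0.6183 -0.0737  0.04  ] tilt 30.5 slope dir 108.6 n 302 px [352.  208.3]
round label [ 0.457  -0.1094  0.0536] face mean [ 0.4604 -0.1106  0.0551] tilt 30.8 slope dir 120.3 n 264 px [367.2 267.5]
oct label [0.4598 0.1051 0.069 ] face mean [0.4609 0.1023 0.0706] tilt 30.3 slope dir -101.8 n 278 px [286. 267.]
wedge label [0.6275 0.1008 0.0236] face mean [0.6308 0.1052 0.0251] tilt 29.7 slope dir -86.1 n 217 px [347.  250.5]
square label [ 0.6175 -0.0779  0.0386] face mean [ 0.6206 -0.071   0.038 ] tilt 31.7 slope dir 108.3 n 355 px [315.  191.4]
round label [ 0.4594 -0.1132  0.0536] face mean [ 0.4639 -0.1081  0.0531] tilt 32.2 slope dir 119.7 n 249 px [363.3 157. ]
oct label [0.4609 0.1029 0.069 ] face mean [0.466  0.1054 0.0702] tilt 29.3 slope dir -98.7 n 198 px [411.1 212.6]
xyz [-13.8  40.8  30.9] turn [-0.054  0.971  0.002] need rows 7.776434451957385
xyz [-13.8  40.8  30.9] turn [0.167 0.966 0.419] need rows 8.525139471265732
xyz [-13.8  40.8  30.9] turn [0.335 0.939 0.734] need rows 9.901278807089
xyz [-50.8  79.4  -6.5] turn [ 0.176  0.496 -0.043] need rows 4.223957596848411
```

Call:
{"fn": "apply_moves", "kwargs": {"rows": [{"xyz":[-14,41,31],"turn":[-0.054,0.971,0],"grip":0.1},{"xyz":[-14,41,31],"turn":[-0.054,0.971,0],"grip":0.1},{"xyz":[-14,41,31],"turn":[-0.054,0.971,0],"grip":0.1},{"xyz":[-14,41,31],"turn":[-0.054,0.971,0],"grip":0.1},{"xyz":[-14,41,31],"turn":[-0.054,0.971,0],"grip":0.1},{"xyz":[-14,41,31],"turn":[-0.054,0.971,0],"grip":0.1},{"xyz":[-14,41,31],"turn":[-0.054,0.971,0],"grip":0.1},{"xyz":[-14,41,31],"turn":[-0.054,0.971,0],"grip":0.1},{"xyz":[-14,41,31],"turn":[-0.054,0.971,0],"grip":0.1},{"xyz":[-14,41,31],"turn":[-0.054,0.971,0],"grip":0.1},{"xyz":[-14,41,31],"turn":[-0.054,0.971,0],"grip":0.1},{"xyz":[-14,41,31],"turn":[-0.054,0.971,0],"grip":0.1}]}}

```text
clock: 17.3
tcp_pos: [0.4375, -0.0126, 0.2723]
orientation: [-0.113, 0.579, 0.774, 0.231]
wrist_force: [0.1, 0.5, -0.9]
finger_gap: 0.0213
grip_force: 59.5
```

```bash
python3 - <<'E'
from m import *
s,t,r=st();print(t.round(4),s["joint_pos"].round(2))
for n in("top","scene","wrist"):
    d=cam(n)
    try: foot("oct",d)
    except Exception as e: print(n,e)
tgt([.4605,.1035,.069],-101,1.8,.042)
E
```

```text
[ 0.4375 -0.0126  0.2723] [-0.55  0.11 -0.22  1.45  0.48  0.68]
oct label [0.4599 0.1051 0.069 ] face mean [0.4615 0.1014 0.0701] tilt 30.4 slope dir -100.2 n 282 px [286. 267.]
oct label [0.4614 0.1034 0.069 ] face mean [0.4662 0.1057 0.0705] tilt 29.0 slope dir -99.4 n 200 px [411.1 212.9]
oct label [0.4624 0.1084 0.069 ] face mean [0.4611 0.1057 0.0708] tilt 29.9 slope dir -101.5 n 1416 px [321.6 167.2]
xyz [ 0.1  0.6 67.6] turn [-0.003  0.002  0.002] need rows 1.6204068379910663
```

Call:
{"fn": "apply_moves", "kwargs": {"rows": [{"xyz":[1,0,30],"turn":[0,0,0],"grip":0.1},{"xyz":[1,0,50],"turn":[0,0,0],"grip":0.1},{"xyz":[1,0,68],"turn":[0,0,0],"grip":0.1},{"xyz":[1,0,68],"turn":[0,0,0],"grip":0.1},{"xyz":[1,0,68],"turn":[0,0,0],"grip":0.1},{"xyz":[1,0,68],"turn":[0,0,0],"grip":0.1}]}}

```text
clock: 17.95
tcp_pos: [0.4441, 0.021, 0.2148]
orientation: [-0.113, 0.579, 0.774, 0.232]
wrist_force: [-0.5, 0.7, -0.4]
finger_gap: 0.0214
grip_force: 59.4
```

```bash
python3 - <<'E'
from m import *
scanerr([.461,.1045,.069],-101)
d=cam("top");foot("oct",d);foot("round",d)
scanerr([.461,.1045,.069],-101)
E
```

```text
lateral mm [0.6 1.3] off 42.9 ang deg 0.4
oct label [0.4604 0.1069 0.069 ] face mean [0.462  0.1038 0.0713] tilt 30.9 slope dir -104.2 n 236 px [285.3 266.8]
round label [ 0.4729 -0.1219  0.0536] face mean [ 0.4702 -0.1125  0.0592] tilt 28.4 slope dir 113.6 n 146 px [371.8 261.4]
lateral mm [1. 1.] off 43.1 ang deg 0.4
```

Call:
{"fn": "apply_moves", "kwargs": {"rows": [{"xyz":[0,0,0],"turn":[0,0,0],"grip":0.1},{"xyz":[0,0,0],"turn":[0,0,0],"grip":0.1},{"xyz":[0,0,0],"turn":[0,0,0],"grip":0.1},{"xyz":[0,0,0],"turn":[0,0,0],"grip":0.1},{"xyz":[0,0,0],"turn":[0,0,0],"grip":0.1},{"xyz":[0,0,0],"turn":[0,0,0],"grip":0.1},{"xyz":[0,0,0],"turn":[0,0,0],"grip":0.1},{"xyz":[0,0,0],"turn":[0,0,0],"grip":0.1},{"xyz":[0,0,0],"turn":[0,0,0],"grip":0.1},{"xyz":[0,0,0],"turn":[0,0,0],"grip":0.1},{"xyz":[0,0,0],"turn":[0,0,0],"grip":0.1},{"xyz":[0,0,0],"turn":[0,0,0],"grip":0.1}]}}

```text
clock: 19.0
tcp_pos: [0.4438, 0.021, 0.2136]
orientation: [-0.114, 0.579, 0.773, 0.232]
wrist_force: [0.2, 1.0, -0.2]
finger_gap: 0.0212
grip_force: 59.4
```

Call:
{"fn": "apply_moves", "kwargs": {"rows": [{"xyz":[0,0,0],"turn":[0,0,0],"grip":0.1},{"xyz":[0,0,0],"turn":[0,0,0],"grip":0.1},{"xyz":[0,0,0],"turn":[0,0,0],"grip":0.1},{"xyz":[0,0,0],"turn":[0,0,0],"grip":0.1},{"xyz":[0,0,0],"turn":[0,0,0],"grip":0.1},{"xyz":[0,0,0],"turn":[0,0,0],"grip":0.1},{"xyz":[0,0,-30],"turn":[0,0,0],"grip":0.1},{"xyz":[0,0,-70],"turn":[0,0,0],"grip":0.1},{"xyz":[0,0,-110],"turn":[0,0,0],"grip":0.1},{"xyz":[0,0,-110],"turn":[0,0,0],"grip":0.1}]}}

```text
clock: 19.83
tcp_pos: [0.4355, -0.0361, 0.3142]
orientation: [-0.11, 0.579, 0.774, 0.232]
wrist_force: [1.9, -1.1, -0.4]
finger_gap: 0.021
grip_force: 59.6
```

```bash
python3 - <<'E'
from m import *
s,t,r=st();print(t.round(4),s["joint_pos"].round(2))
move([.487,-.324,.336],down(1.824))
E
```

```text
[ 0.4355 -0.0361  0.3142] [-0.6   0.11 -0.12  1.57  0.47  0.63]
xyz [-249.6   -9.6 -153.8] turn [ 0.236 -0.463  0.031] need rows 7.033133575267323
```

Back over the holder.

Call:
{"fn": "apply_moves", "kwargs": {"rows": [{"xyz":[-250,-10,-154],"turn":[0.236,-0.463,0.031],"grip":0.1},{"xyz":[-250,-10,-154],"turn":[0.236,-0.463,0.031],"grip":0.1},{"xyz":[-250,-10,-154],"turn":[0.236,-0.463,0.031],"grip":0.1},{"xyz":[-250,-10,-154],"turn":[0.236,-0.463,0.031],"grip":0.1},{"xyz":[-250,-10,-154],"turn":[0.236,-0.463,0.031],"grip":0.1},{"xyz":[-250,-10,-154],"turn":[0.236,-0.463,0.031],"grip":0.1},{"xyz":[-250,-10,-154],"turn":[0.236,-0.463,0.031],"grip":0.1},{"xyz":[-250,-10,-154],"turn":[0.236,-0.463,0.031],"grip":0.1},{"xyz":[-250,-10,-154],"turn":[0.236,-0.463,0.031],"grip":0.1},{"xyz":[-250,-10,-154],"turn":[0.236,-0.463,0.031],"grip":0.1},{"xyz":[-250,-10,-154],"turn":[0.236,-0.463,0.031],"grip":0.1},{"xyz":[-250,-10,-154],"turn":[0.236,-0.463,0.031],"grip":0.1}]}}

```text
clock: 20.83
tcp_pos: [0.4857, -0.32, 0.3295]
orientation: [-0.004, 0.611, 0.792, -0.0]
wrist_force: [0.1, -0.1, -1.3]
finger_gap: 0.0214
grip_force: 59.5
```

```bash
python3 - <<'E'
from m import *
s,t,r=st();print(t.round(4),s["qvel"].round(3))
tip_off()
move([.487,-.324,.220],down(1.824))
E
```

```text
[ 0.4857 -0.32    0.3295] [ 0.004 -0.002  0.002 -0.001 -0.002 -0.001]
scene 420 z range [ 10.7 122.6] mean xy [3.4 7.3] slopes x,y -0.003 -0.007
top 177 z range [ 11.8 118.8] mean xy [ 7.1 -0.7] slopes x,y -0.024 -0.002
xyz [ -4.6   0.8 109.6] turn [-0.005 -0.005  0.004] need rows 2.631800627198176
```

Call:
{"fn": "apply_moves", "kwargs": {"rows": [{"xyz":[-4,0,30],"turn":[-0.005,-0.005,0.004],"grip":0.1},{"xyz":[-4,0,60],"turn":[-0.005,-0.005,0.004],"grip":0.1},{"xyz":[-4,0,90],"turn":[-0.005,-0.005,0.004],"grip":0.1},{"xyz":[-4,0,90],"turn":[-0.005,-0.005,0.004],"grip":0.1},{"xyz":[-4,0,90],"turn":[-0.005,-0.005,0.004],"grip":0.1},{"xyz":[-4,0,90],"turn":[-0.005,-0.005,0.004],"grip":0.1}]}}

```text
clock: 21.43
tcp_pos: [0.4868, -0.325, 0.2411]
orientation: [0.001, 0.613, 0.79, -0.0]
wrist_force: [-1.0, 0.3, -0.5]
finger_gap: 0.021
grip_force: 59.3
```

```bash
python3 - <<'E'
from m import *
s,t,r=st();print(t.round(4))
d=cam("wrist");cv2.imwrite("pics/w3.png",d["color"])
for i in range(2):cam("wrist")
s,t,r=st();print(t.round(4))
move([.4873,-.3237,.136],down(1.824))
E
```

```text
[ 0.4868 -0.325   0.2411]
[ 0.4873 -0.3257  0.2417]
xyz [  2.3   0.3 105.7] turn [ 0.002  0.003 -0.001] need rows 2.534400658236994
```

View pics/w3.png

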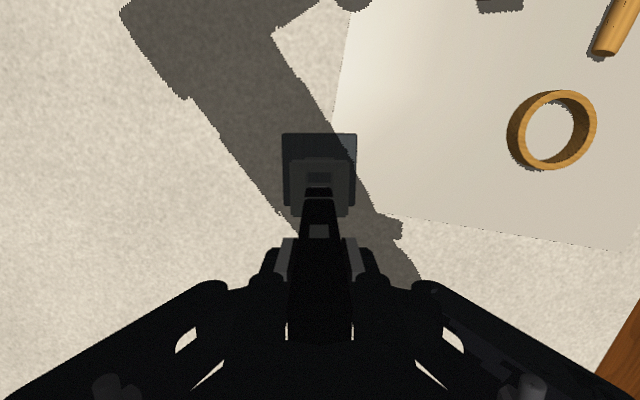

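The tip at (319,192) is over the mouth at (319,185), square to it. I go down in steps, stopping 30 mm short to check the force.

Call:
{"fn": "apply_moves", "kwargs": {"rows": [{"xyz":[2,0,15],"turn":[0,0,0],"grip":0.1},{"xyz":[2,0,25],"turn":[0,0,0],"grip":0.1},{"xyz":[2,0,35],"turn":[0,0,0],"grip":0.1},{"xyz":[2,0,45],"turn":[0,0,0],"grip":0.1},{"xyz":[2,0,55],"turn":[0,0,0],"grip":0.1},{"xyz":[2,0,65],"turn":[0,0,0],"grip":0.1},{"xyz":[2,0,75],"turn":[0,0,0],"grip":0.1},{"xyz":[2,0,75],"turn":[0,0,0],"grip":0.1}]}}

```text
clock: 22.25
tcp_pos: [0.4845, -0.322, 0.1613]
orientation: [-0.003, 0.613, 0.79, 0.0]
wrist_force: [0.1, -0.1, -0.3]
finger_gap: 0.0214
grip_force: 59.4
```

```bash
python3 - <<'E'
from m import *
s,t,r=st();print(t.round(4),s["wrist_force"].round(1))
move([.4873,-.3237,.137],down(1.824))
E
```

```text
[ 0.4845 -0.322   0.1613] [ 0.1 -0.1 -0.3]
xyz [-2.4  2.4 24.2] turn [-0.003 -0.004 -0.002] need rows 0.5868377290692564
```

Call:
{"fn": "apply_moves", "kwargs": {"rows": [{"xyz":[-2,2,7],"turn":[0,0,0],"grip":0.1},{"xyz":[-2,2,13],"turn":[0,0,0],"grip":0.1},{"xyz":[-2,2,18],"turn":[0,0,0],"grip":0.1},{"xyz":[-2,2,22],"turn":[0,0,0],"grip":0.1},{"xyz":[-2,2,22],"turn":[0,0,0],"grip":0.1},{"xyz":[-2,2,22],"turn":[0,0,0],"grip":0.1}]}}

```text
clock: 22.75
tcp_pos: [0.4879, -0.3242, 0.1419]
orientation: [-0.001, 0.613, 0.79, -0.0]
wrist_force: [0.3, -0.2, -1.4]
finger_gap: 0.0213
grip_force: 59.4
```

Call:
{"fn": "apply_moves", "kwargs": {"rows": [{"xyz":[0,0,0],"turn":[0,0,0],"grip":0.4},{"xyz":[0,0,0],"turn":[0,0,0],"grip":0.6},{"xyz":[0,0,0],"turn":[0,0,0],"grip":0.8},{"xyz":[0,0,0],"turn":[0,0,0],"grip":1},{"xyz":[0,0,0],"turn":[0,0,0],"grip":1},{"xyz":[0,0,0],"turn":[0,0,0],"grip":1},{"xyz":[0,0,0],"turn":[0,0,0],"grip":1},{"xyz":[0,0,0],"turn":[0,0,0],"grip":1}]}}

```text
clock: 23.42
tcp_pos: [0.488, -0.3243, 0.142]
orientation: [-0.001, 0.613, 0.79, -0.0]
wrist_force: [-0.4, 0.7, 0.9]
finger_gap: 0.0852
grip_force: 0.0
```

Call:
{"fn": "apply_moves", "kwargs": {"rows": [{"xyz":[0,0,-20],"turn":[0,0,0],"grip":1},{"xyz":[0,0,-50],"turn":[0,0,0],"grip":1},{"xyz":[0,0,-85],"turn":[0,0,0],"grip":1},{"xyz":[0,0,-120],"turn":[0,0,0],"grip":1},{"xyz":[0,0,-155],"turn":[0,0,0],"grip":1},{"xyz":[0,0,-180],"turn":[0,0,0],"grip":1},{"xyz":[0,0,-180],"turn":[0,0,0],"grip":1}]}}

```text
clock: 24.0
tcp_pos: [0.4897, -0.3257, 0.3285]
orientation: [0.004, 0.613, 0.79, -0.0]
wrist_force: [0.6, -0.2, 0.3]
finger_gap: 0.0859
grip_force: 0.0
```

```bash
python3 - <<'E'
from m import *
d=cam("wrist")
uv,P=cloud(d)
for lo,hi in((.004,.016),(.095,.108),(.183,.21)):
    m=(P[:,2]>lo)&(P[:,2]<hi)&(np.hypot(P[:,0]-.487,P[:,1]+.326)<.07)
    if m.sum()>5:
        q=P[m]; print(lo,m.sum(),q.mean(0).round(4),cv2.minAreaRect(q[:,:2].astype(np.float32)*1000))
for n in("top","scene"):
    d=cam(n)
    for k in H:
        try: foot(k,d)
        except Exception as e: print(k,e)
s,t,r=st();print(t.round(4))
E
```

```text
0.004 1776 [ 0.4829 -0.3078  0.0102] ((486.7288513183594, -323.4288635253906), (90.14508056640625, 88.67521667480469), 14.302775382995605)
0.095 1069 [ 0.4859 -0.3206  0.1006] ((487.0982666015625, -324.3961181640625), (54.86336135864258, 54.83462142944336), 14.34860897064209)
0.183 548 [ 0.4889 -0.3241  0.1898] ((489.0920715332031, -324.9435729980469), (21.728683471679688, 22.00052261352539), 11.500190734863281)
wedge label [0.6255 0.0978 0.0236] face mean [0.6266 0.1018 0.0251] tilt 30.3 slope dir -87.1 n 216 px [290.5 206.8]
square label [ 0.6181 -0.0744  0.0386] face mean [ 0.6176 -0.074   0.0403] tilt 30.1 slope dir 108.3 n 296 px [352.5 208.2]
round label [ 0.4528 -0.0781  0.0536] face mean [ 0.4502 -0.0839  0.0625] tilt 29.9 slope dir 122.4 n 99 px [355.4 269.2]
oct label [0.4599 0.1051 0.069 ] face mean [0.4612 0.1022 0.0703] tilt 31.2 slope dir -100.4 n 293 px [286. 267.]
wedge label [0.6275 0.1008 0.0236] face mean [0.6303 0.1054 0.025 ] tilt 29.3 slope dir -88.5 n 217 px [347.  250.5]
square label [ 0.6178 -0.0769  0.0386] face mean [ 0.6209 -0.071   0.0378] tilt 30.7 slope dir 107.0 n 352 px [315.  191.7]
round label [ 0.4515 -0.0851  0.0536] face mean [ 0.4535 -0.0829  0.0615] tilt 31.2 slope dir 122.3 n 80 px [371.6 163.1]
oct label [0.4614 0.1034 0.069 ] face mean [0.4666 0.1059 0.0706] tilt 28.8 slope dir -98.9 n 209 px [411.1 212.9]
[ 0.4882 -0.3244  0.3216]
```

The wand stands in the holder again, its top at 0.190 as before. The round foot was knocked towards about (0.44, -0.075) after its scan, so I will re-measure it before its grasp. Now the wedge.

```bash
python3 - <<'E'
from m import *
move([.627,.109,.17],down(1.597))
E
```

```text
xyz [385.1 242.5 151.7] turn [-0.001 -0.001  0.225] need rows 11.50382588181677
```

Call:
{"fn": "apply_moves", "kwargs": {"rows": [{"xyz":[385,242,152],"turn":[0,0,0.225],"grip":1},{"xyz":[385,242,152],"turn":[0,0,0.225],"grip":1},{"xyz":[385,242,152],"turn":[0,0,0.225],"grip":1},{"xyz":[385,242,152],"turn":[0,0,0.225],"grip":1},{"xyz":[385,242,152],"turn":[0,0,0.225],"grip":1},{"xyz":[385,242,152],"turn":[0,0,0.225],"grip":1},{"xyz":[385,242,152],"turn":[0,0,0.225],"grip":1},{"xyz":[385,242,152],"turn":[0,0,0.225],"grip":1},{"xyz":[385,242,152],"turn":[0,0,0.225],"grip":1},{"xyz":[385,242,152],"turn":[0,0,0.225],"grip":1},{"xyz":[385,242,152],"turn":[0,0,0.225],"grip":1},{"xyz":[385,242,152],"turn":[0,0,0.225],"grip":1}]}}

```text
clock: 25.15
tcp_pos: [0.6249, 0.1128, 0.1658]
orientation: [-0.003, 0.696, 0.718, -0.002]
wrist_force: [-0.4, -1.9, 0.3]
finger_gap: 0.0855
grip_force: 0.0
```

```bash
python3 - <<'E'
from m import *
d=cam("wrist");cv2.imwrite("pics/w4.png",d["color"])
foot("wedge",d,(.627,.102))
uv,P=cloud(d);m=(np.hypot(P[:,0]-.627,P[:,1]-.102)<.045)&(P[:,2]>.006)&(P[:,2]<.05);print(cv2.minAreaRect(P[m,:2].astype(np.float32)*1000))
for i in range(2):cam("wrist")
s,t,r=st();print(t.round(4));move([.627,.109,.003],down(1.597))
E
```

```text
wedge label [0.6245 0.1067 0.0236] face mean [0.6271 0.1066 0.026 ] tilt 29.7 slope dir -90.0 n 1682 px [318.5 195.2]
((627.1448974609375, 104.149658203125), (50.56646728515625, 35.96104431152344), 89.97111511230469)
[0.6247 0.1106 0.1667]
xyz [ -1.7   3.4 163.7] turn [-0.007 -0.     0.004] need rows 3.9273821762982837
```

View pics/w4.png

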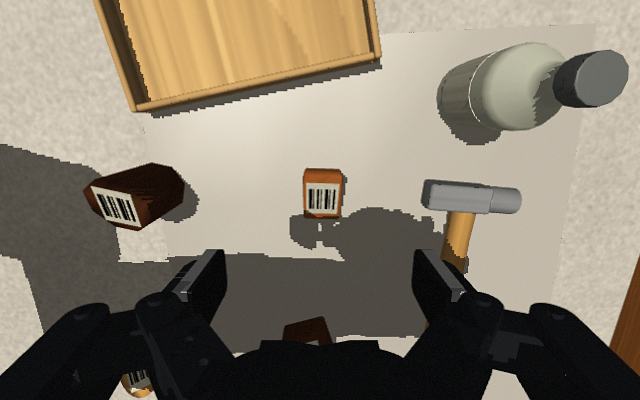

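The wedge at (323,193) is fully in view. Its outline fits 50.6 x 36 mm, centred at (0.6271, 0.1041).

Call:
{"fn": "apply_moves", "kwargs": {"rows": [{"xyz":[1.5,2.5,40],"turn":[-0.005,0,0.03],"grip":1},{"xyz":[1.5,2.5,80],"turn":[-0.005,0,0.03],"grip":1},{"xyz":[1.5,2.5,115],"turn":[-0.005,0,0.03],"grip":1},{"xyz":[1.5,2.5,140],"turn":[-0.005,0,0.03],"grip":1},{"xyz":[1.5,2.5,146],"turn":[-0.005,0,0.03],"grip":1},{"xyz":[1.5,2.5,146],"turn":[-0.005,0,0.03],"grip":1},{"xyz":[1.5,2.5,146],"turn":[-0.005,0,0.03],"grip":1},{"xyz":[1.5,2.5,146],"turn":[-0.005,0,0.03],"grip":1}]}}

```text
clock: 25.97
tcp_pos: [0.6306, 0.1099, 0.0265]
orientation: [0.002, 0.709, 0.706, 0.003]
wrist_force: [0.4, -0.7, -0.3]
finger_gap: 0.0856
grip_force: 0.0
```

```bash
python3 - <<'E'
from m import *
s,t,r=st();print(t.round(4),s["qvel"].round(3));move([.6271,.112,.003],down(1.571))
E
```

```text
[0.6306 0.1099 0.0265] [ 0.006 -0.01   0.007 -0.003  0.     0.   ]
xyz [ 2.  -3.7 23.5] turn [ 0.008 -0.001 -0.004] need rows 0.5726135982275737
```

Call:
{"fn": "apply_moves", "kwargs": {"rows": [{"xyz":[2,-3,10],"turn":[0.006,0,0],"grip":1},{"xyz":[2,-3,16],"turn":[0.006,0,0],"grip":1},{"xyz":[2,-3,22],"turn":[0.006,0,0],"grip":1},{"xyz":[2,-3,22],"turn":[0.006,0,0],"grip":1},{"xyz":[2,-3,22],"turn":[0.006,0,0],"grip":1},{"xyz":[2,-3,22],"turn":[0.006,0,0],"grip":1}]}}

```text
clock: 26.47
tcp_pos: [0.6259, 0.1125, 0.0021]
orientation: [-0.001, 0.708, 0.706, -0.0]
wrist_force: [0.1, 0.0, 0.3]
finger_gap: 0.0853
grip_force: 0.0
```

Call:
{"fn": "apply_moves", "kwargs": {"rows": [{"xyz":[0,0,0],"turn":[0,0,0],"grip":0.5},{"xyz":[0,0,0],"turn":[0,0,0],"grip":0.3},{"xyz":[0,0,0],"turn":[0,0,0],"grip":0.25},{"xyz":[0,0,0],"turn":[0,0,0],"grip":0.25},{"xyz":[0,0,0],"turn":[0,0,0],"grip":0.25},{"xyz":[0,0,0],"turn":[0,0,0],"grip":0.25},{"xyz":[0,0,0],"turn":[0,0,0],"grip":0.25}], "force": 50}}

```text
clock: 27.05
tcp_pos: [0.6263, 0.1125, 0.0025]
orientation: [-0.001, 0.708, 0.706, -0.0]
wrist_force: [0.4, 0.0, 2.3]
finger_gap: 0.0348
grip_force: 51.2
```

Call:
{"fn": "apply_moves", "kwargs": {"rows": [{"xyz":[0,0,-10],"turn":[0,0,0],"grip":0.25},{"xyz":[0,0,-30],"turn":[0,0,0],"grip":0.25},{"xyz":[0,0,-60],"turn":[0,0,0],"grip":0.25},{"xyz":[0,0,-95],"turn":[0,0,0],"grip":0.25},{"xyz":[0,0,-130],"turn":[0,0,0],"grip":0.25},{"xyz":[0,0,-130],"turn":[0,0,0],"grip":0.25}]}}

```text
clock: 27.55
tcp_pos: [0.6303, 0.1126, 0.1408]
orientation: [0.003, 0.708, 0.706, 0.004]
wrist_force: [0.6, 0.3, 0.6]
finger_gap: 0.0355
grip_force: 51.0
```

```bash
cat >> m.py <<'E'
TR=np.array([.535,.3273]);TY=np.radians(13.7)
def slot(i,j,dx=0.):
    """tray-frame slot in world, TCP moved dx along tool x (heading TY+pi)"""
    c,s=np.cos(TY),np.sin(TY);v=np.array([i-dx,j]);return TR+np.array([c*v[0]-s*v[1],s*v[0]+c*v[1]])
def place(i,j,dx,z): 
    p=slot(i,j,dx);print("to",p.round(4));move([*p,z],down(TY+np.pi))
E
python3 - <<'E'
from m import *
s,t,r=st();print(t.round(4),s["finger_gap"],s["grip_force"])
d=cam("wrist");foot("wedge",d,(.627,.12),base=t[2]-.0025)
cv2.imwrite("pics/w5.png",d["color"])
place(.052,.062,.008,.13)
E
```

```text
[0.6303 0.1126 0.1408] 0.035521124657463175 51.02172553539276
wedge label [0.6246 0.1073 0.1619] face mean [0.6303 0.1124 0.1674] tilt 28.4 slope dir -95.1 n 5880 px [304.9 287.9]
to [0.5631 0.398 ]
xyz [285.2 -67.2   7.5] turn [ 0.006  0.006 -1.813] need rows 14.505485368133312
```

View pics/w5.png

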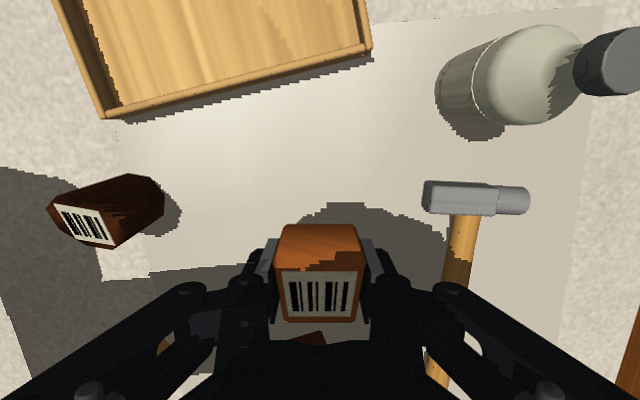

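The wedge is held level between the fingers at (318,275). On to the tray.

Call:
{"fn": "apply_moves", "kwargs": {"rows": [{"xyz":[285,-67,7],"turn":[0,0,-1.81],"grip":0.25},{"xyz":[285,-67,7],"turn":[0,0,-1.81],"grip":0.25},{"xyz":[285,-67,7],"turn":[0,0,-1.81],"grip":0.25},{"xyz":[285,-67,7],"turn":[0,0,-1.81],"grip":0.25},{"xyz":[285,-67,7],"turn":[0,0,-1.81],"grip":0.25},{"xyz":[285,-67,7],"turn":[0,0,-1.81],"grip":0.25},{"xyz":[285,-67,7],"turn":[0,0,-1.81],"grip":0.25},{"xyz":[285,-67,7],"turn":[0,0,-1.81],"grip":0.25},{"xyz":[285,-67,7],"turn":[0,0,-1.81],"grip":0.25},{"xyz":[285,-67,7],"turn":[0,0,-1.81],"grip":0.25},{"xyz":[285,-67,7],"turn":[0,0,-1.81],"grip":0.25},{"xyz":[285,-67,7],"turn":[0,0,-1.81],"grip":0.25}]}}

```text
clock: 28.6
tcp_pos: [0.5591, 0.3975, 0.124]
orientation: [-0.002, 0.034, 0.999, -0.0]
wrist_force: [0.6, -0.5, -0.5]
finger_gap: 0.0351
grip_force: 50.9
```

```bash
python3 - <<'E'
from m import *
s,t,r=st();print(t.round(4),s["joint_pos"].round(2))
place(.052,.062,.008,.025)
E
```

```text
[0.5591 0.3975 0.124 ] [0.5  0.58 0.19 1.19 0.   0.57]
to [0.5631 0.398 ]
xyz [-4.4  0.9 99. ] turn [-0.    -0.004 -0.306] need rows 2.4520143929345752
```

Call:
{"fn": "apply_moves", "kwargs": {"rows": [{"xyz":[-4,1,0],"turn":[0,0,-0.306],"grip":0.25},{"xyz":[-4,1,0],"turn":[0,0,-0.306],"grip":0.25},{"xyz":[-4,1,20],"turn":[0,0,-0.306],"grip":0.25},{"xyz":[-4,1,45],"turn":[0,0,-0.306],"grip":0.25},{"xyz":[-4,1,70],"turn":[0,0,-0.306],"grip":0.25},{"xyz":[-4,1,94],"turn":[0,0,-0.306],"grip":0.25},{"xyz":[-4,1,94],"turn":[0,0,-0.306],"grip":0.25},{"xyz":[-4,1,94],"turn":[0,0,-0.306],"grip":0.25},{"xyz":[-4,1,94],"turn":[0,0,-0.306],"grip":0.25}]}}

```text
clock: 29.35
tcp_pos: [0.5643, 0.3985, 0.0321]
orientation: [-0.001, -0.116, 0.993, 0.0]
wrist_force: [0.7, 0.6, -0.0]
finger_gap: 0.0352
grip_force: 50.8
```

```bash
python3 - <<'E'
from m import *
s,t,r=st();print(t.round(4),s["wrist_force"].round(1))
place(.052,.062,.008,.0095)
E
```

```text
[0.5643 0.3985 0.0321] [ 0.7  0.6 -0. ]
to [0.5631 0.398 ]
xyz [ 1.3 -0.2 22.6] turn [ 0.001 -0.001 -0.007] need rows 0.5434801611834044
```

Call:
{"fn": "apply_moves", "kwargs": {"rows": [{"xyz":[0,0,8],"turn":[0,0,0],"grip":0.25},{"xyz":[0,0,14],"turn":[0,0,0],"grip":0.25},{"xyz":[0,0,18],"turn":[0,0,0],"grip":0.25},{"xyz":[0,0,21],"turn":[0,0,0],"grip":0.25},{"xyz":[0,0,23],"turn":[0,0,0],"grip":0.25},{"xyz":[0,0,23],"turn":[0,0,0],"grip":0.25},{"xyz":[0,0,23],"turn":[0,0,0],"grip":0.25}]}}

```text
clock: 29.93
tcp_pos: [0.5641, 0.3985, 0.0086]
orientation: [-0.001, -0.116, 0.993, 0.001]
wrist_force: [0.2, 0.0, 0.1]
finger_gap: 0.0353
grip_force: 50.8
```

Call:
{"fn": "apply_moves", "kwargs": {"rows": [{"xyz":[0,0,0],"turn":[0,0,0],"grip":0.5},{"xyz":[0,0,0],"turn":[0,0,0],"grip":0.6},{"xyz":[0,0,0],"turn":[0,0,0],"grip":0.8},{"xyz":[0,0,0],"turn":[0,0,0],"grip":0.8},{"xyz":[0,0,0],"turn":[0,0,0],"grip":0.8},{"xyz":[0,0,-15],"turn":[0,0,0],"grip":0.8},{"xyz":[0,0,-45],"turn":[0,0,0],"grip":0.8},{"xyz":[0,0,-85],"turn":[0,0,0],"grip":0.8},{"xyz":[0,0,-125],"turn":[0,0,0],"grip":1},{"xyz":[0,0,-165],"turn":[0,0,0],"grip":1},{"xyz":[0,0,-190],"turn":[0,0,0],"grip":1},{"xyz":[0,0,-190],"turn":[0,0,0],"grip":1}]}}

```text
clock: 30.93
tcp_pos: [0.5672, 0.3999, 0.2067]
orientation: [0.005, -0.116, 0.993, 0.003]
wrist_force: [0.9, 0.3, 1.2]
finger_gap: 0.0851
grip_force: 0.0
```

```bash
python3 - <<'E'
from m import *
for n in("top","scene"):
    d=cam(n)
    for k,sd,b in(("wedge",slot(.052,.062),.006),("square",None,0),("oct",None,0),("round",(.44,-.075),0)):
        try: foot(k,d,sd,b)
        except Exception as e: print(k,e)
s,t,r=st();print(t.round(4));move([.6178,-.0744,.18],down(np.radians(108.3)))
E
```

```text
wedge label [0.5667 0.4032 0.0296] face mean [0.5721 0.3972 0.031 ] tilt 30.1 slope dir 8.7 n 198 px [181.  228.3]
square label [ 0.6179 -0.0745  0.0386] face mean [ 0.6169 -0.0742  0.0404] tilt 30.2 slope dir 110.4 n 299 px [352.6 208.3]
oct label [0.4612 0.1025 0.069 ] face mean [0.461  0.1024 0.0701] tilt 30.8 slope dir -100.5 n 274 px [287.  266.5]
round label [ 0.4428 -0.0688  0.0536] face mean [ 0.4467 -0.0704  0.0547] tilt 29.9 slope dir 120.3 n 264 px [352. 273.]
wedge label [0.5723 0.3997 0.0296] face mean [0.5754 0.4008 0.0289] tilt 30.9 slope dir 15.9 n 494 px [445.1 349.6]
square label [ 0.618  -0.0779  0.0386] face mean [ 0.6211 -0.0711  0.038 ] tilt 31.3 slope dir 107.8 n 358 px [314.7 191.4]
oct label [0.4622 0.1021 0.069 ] face mean [0.4655 0.1052 0.0701] tilt 29.4 slope dir -100.8 n 199 px [410.5 212.6]
round label [ 0.4466 -0.0735  0.0536] face mean [ 0.4515 -0.0684  0.0532] tilt 31.4 slope dir 118.7 n 254 px [375.6 165.4]
[0.5652 0.3987 0.2003]
xyz [  57.5 -472.6   19.2] turn [ 0.003 -0.     1.483] need rows 11.866099579984345
```

Wedge is flat in its slot (tilt 30°, height right). Now the square foot.

Call:
{"fn": "apply_moves", "kwargs": {"rows": [{"xyz":[57,-472,18],"turn":[0,0,1.48],"grip":1},{"xyz":[57,-472,18],"turn":[0,0,1.48],"grip":1},{"xyz":[57,-472,18],"turn":[0,0,1.48],"grip":1},{"xyz":[57,-472,18],"turn":[0,0,1.48],"grip":1},{"xyz":[57,-472,18],"turn":[0,0,1.48],"grip":1},{"xyz":[57,-472,18],"turn":[0,0,1.48],"grip":1},{"xyz":[57,-472,18],"turn":[0,0,1.48],"grip":1},{"xyz":[57,-472,18],"turn":[0,0,1.48],"grip":1},{"xyz":[57,-472,18],"turn":[0,0,1.48],"grip":1},{"xyz":[57,-472,18],"turn":[0,0,1.48],"grip":1},{"xyz":[57,-472,18],"turn":[0,0,1.48],"grip":1},{"xyz":[57,-472,18],"turn":[0,0,1.48],"grip":1}]}}

```text
clock: 32.03
tcp_pos: [0.6163, -0.0791, 0.1773]
orientation: [-0.002, 0.589, 0.808, -0.002]
wrist_force: [-0.2, -0.5, -0.2]
finger_gap: 0.0855
grip_force: 0.0
```

```bash
cat >> m.py <<'E'
def near(name,seed,top):
    d=cam("wrist");L,a=foot(name,d,seed);uv,P=cloud(d)
    m=(np.hypot(P[:,0]-L[0],P[:,1]-L[1])<.045)&(P[:,2]>.008)&(P[:,2]<top);r=cv2.minAreaRect(P[m,:2].astype(np.float32)*1000)
    print("rect",np.round(r[0],1),np.round(r[1],1),round(r[2],1));return r
E
python3 - <<'E'
from m import *
near("square",(.618,-.0745),.06)
for i in range(2):cam("wrist")
s,t,r=st();print(t.round(4),s["joint_pos"].round(2));move([.6178,-.0744,.03],down(np.radians(108.3)))
E
```

```text
square label [ 0.619  -0.072   0.0386] face mean [ 0.6186 -0.0717  0.0396] tilt 30.1 slope dir 108.6 n 3129 px [323.8 183.4]
rect [618.6 -71.4] [47.7 50.2] 18.6
[ 0.6161 -0.0757  0.1776] [-0.25  0.43  0.08  1.23  0.    1.  ]
xyz [1.000e-01 2.800e+00 1.476e+02] turn [-0.005 -0.004  0.001] need rows 3.5399569507251045
```

Call:
{"fn": "apply_moves", "kwargs": {"rows": [{"xyz":[-1,3.5,40],"turn":[-0.003,-0.003,0],"grip":1},{"xyz":[-1,3.5,80],"turn":[-0.003,-0.003,0],"grip":1},{"xyz":[-1,3.5,115],"turn":[-0.003,-0.003,0],"grip":1},{"xyz":[-1,3.5,140],"turn":[-0.003,-0.003,0],"grip":1},{"xyz":[-1,3.5,147],"turn":[-0.003,-0.003,0],"grip":1},{"xyz":[-1,3.5,147],"turn":[-0.003,-0.003,0],"grip":1},{"xyz":[-1,3.5,147],"turn":[-0.003,-0.003,0],"grip":1},{"xyz":[-1,3.5,147],"turn":[-0.003,-0.003,0],"grip":1}]}}

```text
clock: 32.85
tcp_pos: [0.6222, -0.0736, 0.0351]
orientation: [0.003, 0.584, 0.812, 0.001]
wrist_force: [0.3, -0.6, 0.4]
finger_gap: 0.0855
grip_force: 0.0
```

```bash
python3 - <<'E'
from m import *
s,t,r=st();print(t.round(4));move([.62,-.0756,.006],down(np.radians(108.6)))
E
```

```text
[ 0.6222 -0.0736  0.0351]
xyz [-1.1 -2.9 29.1] turn [ 0.004  0.003 -0.001] need rows 0.7013528979406429
```

Call:
{"fn": "apply_moves", "kwargs": {"rows": [{"xyz":[-1,-2.5,10],"turn":[0.003,0.002,0],"grip":1},{"xyz":[-1,-2.5,20],"turn":[0.003,0.002,0],"grip":1},{"xyz":[-1,-2.5,27],"turn":[0.003,0.002,0],"grip":1},{"xyz":[-1,-2.5,27],"turn":[0.003,0.002,0],"grip":1},{"xyz":[-1,-2.5,27],"turn":[0.003,0.002,0],"grip":1},{"xyz":[-1,-2.5,27],"turn":[0.003,0.002,0],"grip":1}]}}

```text
clock: 33.35
tcp_pos: [0.6186, -0.0757, 0.0059]
orientation: [-0.001, 0.584, 0.811, -0.001]
wrist_force: [0.1, -0.8, -0.9]
finger_gap: 0.0856
grip_force: 0.0
```

Call:
{"fn": "apply_moves", "kwargs": {"rows": [{"xyz":[0,0,0],"turn":[0,0,0],"grip":0.7},{"xyz":[0,0,0],"turn":[0,0,0],"grip":0.5},{"xyz":[0,0,0],"turn":[0,0,0],"grip":0.4},{"xyz":[0,0,0],"turn":[0,0,0],"grip":0.4},{"xyz":[0,0,0],"turn":[0,0,0],"grip":0.4},{"xyz":[0,0,0],"turn":[0,0,0],"grip":0.4},{"xyz":[0,0,0],"turn":[0,0,0],"grip":0.4}]}}

```text
clock: 33.93
tcp_pos: [0.6192, -0.0758, 0.0066]
orientation: [-0.0, 0.584, 0.812, -0.0]
wrist_force: [-0.4, 0.4, 3.7]
finger_gap: 0.0471
grip_force: 52.3
```

Call:
{"fn": "apply_moves", "kwargs": {"rows": [{"xyz":[0,0,-10],"turn":[0,0,0],"grip":0.4},{"xyz":[0,0,-30],"turn":[0,0,0],"grip":0.4},{"xyz":[0,0,-60],"turn":[0,0,0],"grip":0.4},{"xyz":[0,0,-95],"turn":[0,0,0],"grip":0.4},{"xyz":[0,0,-135],"turn":[0,0,0],"grip":0.4},{"xyz":[0,0,-150],"turn":[0,0,0],"grip":0.4},{"xyz":[0,0,-150],"turn":[0,0,0],"grip":0.4}]}}

```text
clock: 34.52
tcp_pos: [0.6216, -0.0763, 0.1619]
orientation: [0.003, 0.584, 0.812, 0.001]
wrist_force: [1.0, -0.1, -1.2]
finger_gap: 0.0477
grip_force: 52.0
```

```bash
python3 - <<'E'
from m import *
s,t,r=st();print(t.round(4),s["finger_gap"],s["joint_pos"].round(2))
place(.052,-.062,-.004,.155)
E
```

```text
[ 0.6216 -0.0763  0.1619] 0.04766287389504776 [-0.25  0.43  0.05  1.18 -0.    1.  ]
to [0.6041 0.2803]
xyz [343.8  96.5   5.9] turn [ 1.000e-03  8.000e-03 -1.487e+00] need rows 11.897485588970392
```

Call:
{"fn": "apply_moves", "kwargs": {"rows": [{"xyz":[344,96,5],"turn":[0,0,-1.487],"grip":0.4},{"xyz":[344,96,5],"turn":[0,0,-1.487],"grip":0.4},{"xyz":[344,96,5],"turn":[0,0,-1.487],"grip":0.4},{"xyz":[344,96,5],"turn":[0,0,-1.487],"grip":0.4},{"xyz":[344,96,5],"turn":[0,0,-1.487],"grip":0.4},{"xyz":[344,96,5],"turn":[0,0,-1.487],"grip":0.4},{"xyz":[344,96,5],"turn":[0,0,-1.487],"grip":0.4},{"xyz":[344,96,5],"turn":[0,0,-1.487],"grip":0.4},{"xyz":[344,96,5],"turn":[0,0,-1.487],"grip":0.4},{"xyz":[344,96,5],"turn":[0,0,-1.487],"grip":0.4},{"xyz":[344,96,5],"turn":[0,0,-1.487],"grip":0.4},{"xyz":[344,96,5],"turn":[0,0,-1.487],"grip":0.4}]}}

```text
clock: 35.52
tcp_pos: [0.5993, 0.2818, 0.149]
orientation: [-0.003, -0.123, 0.992, -0.0]
wrist_force: [-0.0, -0.7, -1.3]
finger_gap: 0.0473
grip_force: 52.0
```

```bash
python3 - <<'E'
from m import *
s,t,r=st();print(t.round(4),s["finger_gap"])
place(.052,-.062,-.004,.035)
E
```

```text
[0.5993 0.2818 0.149 ] 0.04725492625467071
to [0.6041 0.2803]
xyz [ -4.9  -2.6 114. ] turn [-0.    -0.005  0.008] need rows 2.7365252925061965
```

Call:
{"fn": "apply_moves", "kwargs": {"rows": [{"xyz":[-4,-2,30],"turn":[0,-0.004,0.008],"grip":0.4},{"xyz":[-4,-2,60],"turn":[0,-0.004,0.008],"grip":0.4},{"xyz":[-4,-2,85],"turn":[0,-0.004,0.008],"grip":0.4},{"xyz":[-4,-2,107],"turn":[0,-0.004,0.008],"grip":0.4},{"xyz":[-4,-2,112],"turn":[0,-0.004,0.008],"grip":0.4},{"xyz":[-4,-2,112],"turn":[0,-0.004,0.008],"grip":0.4},{"xyz":[-4,-2,112],"turn":[0,-0.004,0.008],"grip":0.4},{"xyz":[-4,-2,112],"turn":[0,-0.004,0.008],"grip":0.4}]}}

```text
clock: 36.18
tcp_pos: [0.6061, 0.2803, 0.0405]
orientation: [0.002, -0.115, 0.993, 0.0]
wrist_force: [1.1, 0.1, -0.3]
finger_gap: 0.0474
grip_force: 52.0
```

```bash
python3 - <<'E'
from m import *
s,t,r=st();print(t.round(4),s["wrist_force"].round(1))
place(.052,-.062,-.004,.0135)
E
```

```text
[0.6061 0.2803 0.0405] [ 1.1  0.1 -0.3]
to [0.6041 0.2803]
xyz [ 2.1  0.4 27. ] turn [ 0.     0.005 -0.008] need rows 0.6504195391432732
```

Call:
{"fn": "apply_moves", "kwargs": {"rows": [{"xyz":[1,0,8],"turn":[0,0.004,0],"grip":0.4},{"xyz":[1,0,15],"turn":[0,0.004,0],"grip":0.4},{"xyz":[1,0,20],"turn":[0,0.004,0],"grip":0.4},{"xyz":[1,0,24],"turn":[0,0.004,0],"grip":0.4},{"xyz":[1,0,27],"turn":[0,0.004,0],"grip":0.4},{"xyz":[1,0,27],"turn":[0,0.004,0],"grip":0.4},{"xyz":[1,0,27],"turn":[0,0.004,0],"grip":0.4}]}}

```text
clock: 36.77
tcp_pos: [0.604, 0.2798, 0.0126]
orientation: [-0.001, -0.115, 0.993, -0.0]
wrist_force: [-3.2, -0.9, 4.1]
finger_gap: 0.0472
grip_force: 52.5
```

Contact at the right height. Release and rise.

Call:
{"fn": "apply_moves", "kwargs": {"rows": [{"xyz":[0,0,0],"turn":[0,0,0],"grip":0.6},{"xyz":[0,0,0],"turn":[0,0,0],"grip":0.8},{"xyz":[0,0,0],"turn":[0,0,0],"grip":0.9},{"xyz":[0,0,0],"turn":[0,0,0],"grip":0.9},{"xyz":[0,0,0],"turn":[0,0,0],"grip":0.9},{"xyz":[0,0,-15],"turn":[0,0,0],"grip":0.9},{"xyz":[0,0,-45],"turn":[0,0,0],"grip":0.9},{"xyz":[0,0,-85],"turn":[0,0,0],"grip":0.9},{"xyz":[0,0,-125],"turn":[0,0,0],"grip":1},{"xyz":[0,0,-165],"turn":[0,0,0],"grip":1},{"xyz":[0,0,-190],"turn":[0,0,0],"grip":1},{"xyz":[0,0,-190],"turn":[0,0,0],"grip":1}]}}

```text
clock: 37.77
tcp_pos: [0.6076, 0.2809, 0.2098]
orientation: [0.005, -0.115, 0.993, 0.001]
wrist_force: [0.8, 0.5, 0.2]
finger_gap: 0.0851
grip_force: 0.0
```

```bash
python3 - <<'E'
from m import *
for n in("top","scene"):
    d=cam(n)
    for k,sd,b in(("wedge",slot(.052,.062),.006),("square",slot(.052,-.062),.006),("oct",None,0),("round",(.444,-.071),0)):
        try: foot(k,d,sd,b)
        except Exception as e: print(k,e)
s,t,r=st();print(t.round(4));move([.446,-.071,.20],down(np.radians(119.5)))
E
```

```text
wedge label [0.5723 0.4001 0.0296] face mean [0.5724 0.3978 0.0306] tilt 30.2 slope dir 11.7 n 206 px [182.2 226.3]
square label [0.5999 0.2778 0.0446] face mean [0.6007 0.2784 0.0458] tilt 29.5 slope dir -166.9 n 297 px [224.5 215.6]
oct label [0.4615 0.1024 0.069 ] face mean [0.4613 0.1016 0.0701] tilt 30.3 slope dir -102.2 n 279 px [287.  266.4]
round label [ 0.4429 -0.0685  0.0536] face mean [ 0.4467 -0.0714  0.0556] tilt 30.1 slope dir 125.5 n 263 px [351.9 273. ]
wedge label [0.5747 0.4004 0.0296] face mean [0.5753 0.4006 0.0294] tilt 30.6 slope dir 12.0 n 512 px [444.3 350.4]
square label [0.6027 0.2787 0.0446] face mean [0.6038 0.2797 0.0464] tilt 29.6 slope dir -166.8 n 393 px [400.3 304.1]
oct label [0.4924 0.0948 0.069 ] face mean [0.4867 0.0936 0.0554] tilt 78.3 slope dir 164.7 n 5 px [397.8 215.1]
round label [ 0.4466 -0.074   0.0536] face mean [ 0.4504 -0.069   0.0537] tilt 29.2 slope dir 124.4 n 253 px [375.5 165.3]
[0.6053 0.2801 0.2035]
xyz [ 235.4 -305.4    3. ] turn [2.000e-03 1.000e-03 1.287e+00] need rows 10.294151916304203
```

Both are fine in the tray. Next is the round foot at about (0.446, -0.071).

Call:
{"fn": "apply_moves", "kwargs": {"rows": [{"xyz":[235,-305,3],"turn":[0,0,1.287],"grip":1},{"xyz":[235,-305,3],"turn":[0,0,1.287],"grip":1},{"xyz":[235,-305,3],"turn":[0,0,1.287],"grip":1},{"xyz":[235,-305,3],"turn":[0,0,1.287],"grip":1},{"xyz":[235,-305,3],"turn":[0,0,1.287],"grip":1},{"xyz":[235,-305,3],"turn":[0,0,1.287],"grip":1},{"xyz":[235,-305,3],"turn":[0,0,1.287],"grip":1},{"xyz":[235,-305,3],"turn":[0,0,1.287],"grip":1},{"xyz":[235,-305,3],"turn":[0,0,1.287],"grip":1},{"xyz":[235,-305,3],"turn":[0,0,1.287],"grip":1},{"xyz":[235,-305,3],"turn":[0,0,1.287],"grip":1},{"xyz":[235,-305,3],"turn":[0,0,1.287],"grip":1}]}}

```text
clock: 38.87
tcp_pos: [0.4438, -0.0716, 0.1975]
orientation: [-0.002, 0.505, 0.863, -0.001]
wrist_force: [-1.3, 0.5, -0.6]
finger_gap: 0.0855
grip_force: 0.0
```

```bash
python3 - <<'E'
from m import *
near("round",(.446,-.071),.075)
for i in range(2):cam("wrist")
s,t,r=st();print(t.round(4),s["joint_pos"].round(2));move([.446,-.071,.05],down(np.radians(121)))
E
```

```text
round label [ 0.4496 -0.071   0.0536] face mean [ 0.4476 -0.0688  0.0545] tilt 30.2 slope dir 122.1 n 2481 px [324.1 190.7]
rect [447.4 -68.5] [50.  49.8] 29.6
[ 0.4449 -0.0704  0.1982] [-0.33  0.09 -0.32  1.17 -0.    0.72]
xyz [ -1.4   1.  148.2] turn [-0.003 -0.002 -0.025] need rows 3.5551674378323006
```

Call:
{"fn": "apply_moves", "kwargs": {"rows": [{"xyz":[0,3,40],"turn":[-0.002,-0.002,-0.02],"grip":1},{"xyz":[0,3,80],"turn":[-0.002,-0.002,-0.02],"grip":1},{"xyz":[0,3,115],"turn":[-0.002,-0.002,-0.02],"grip":1},{"xyz":[0,3,140],"turn":[-0.002,-0.002,-0.02],"grip":1},{"xyz":[0,3,150],"turn":[-0.002,-0.002,-0.02],"grip":1},{"xyz":[0,3,150],"turn":[-0.002,-0.002,-0.02],"grip":1},{"xyz":[0,3,150],"turn":[-0.002,-0.002,-0.02],"grip":1},{"xyz":[0,3,150],"turn":[-0.002,-0.002,-0.02],"grip":1}]}}

```text
clock: 39.68
tcp_pos: [0.4487, -0.0692, 0.05]
orientation: [0.001, 0.495, 0.869, -0.0]
wrist_force: [0.3, -0.1, 0.2]
finger_gap: 0.0856
grip_force: 0.0
```

```bash
python3 - <<'E'
from m import *
s,t,r=st();print(t.round(4));move([.4474,-.0685,.014],down(np.radians(121)))
E
```

```text
[ 0.4487 -0.0692  0.05  ]
xyz [ 1.3 -0.8 36. ] turn [ 0.001  0.002 -0.005] need rows 0.8640655114990936
```

Call:
{"fn": "apply_moves", "kwargs": {"rows": [{"xyz":[1,-1,12],"turn":[0,0.002,0],"grip":1},{"xyz":[1,-1,24],"turn":[0,0.002,0],"grip":1},{"xyz":[1,-1,35],"turn":[0,0.002,0],"grip":1},{"xyz":[1,-1,35],"turn":[0,0.002,0],"grip":1},{"xyz":[1,-1,35],"turn":[0,0.002,0],"grip":1},{"xyz":[1,-1,35],"turn":[0,0.002,0],"grip":1}]}}

```text
clock: 40.18
tcp_pos: [0.4476, -0.0693, 0.0155]
orientation: [0.001, 0.495, 0.869, 0.001]
wrist_force: [-0.2, -0.7, -0.3]
finger_gap: 0.0855
grip_force: 0.0
```

Call:
{"fn": "apply_moves", "kwargs": {"rows": [{"xyz":[0,0,0],"turn":[0,0,0],"grip":0.7},{"xyz":[0,0,0],"turn":[0,0,0],"grip":0.5},{"xyz":[0,0,0],"turn":[0,0,0],"grip":0.4},{"xyz":[0,0,0],"turn":[0,0,0],"grip":0.4},{"xyz":[0,0,0],"turn":[0,0,0],"grip":0.4},{"xyz":[0,0,0],"turn":[0,0,0],"grip":0.4},{"xyz":[0,0,0],"turn":[0,0,0],"grip":0.4}]}}

```text
clock: 40.77
tcp_pos: [0.4471, -0.0693, 0.0151]
orientation: [0.001, 0.495, 0.869, 0.001]
wrist_force: [-1.0, 0.4, 5.1]
finger_gap: 0.0493
grip_force: 51.5
```

Call:
{"fn": "apply_moves", "kwargs": {"rows": [{"xyz":[0,0,-10],"turn":[0,0,0],"grip":0.4},{"xyz":[0,0,-30],"turn":[0,0,0],"grip":0.4},{"xyz":[0,0,-60],"turn":[0,0,0],"grip":0.4},{"xyz":[0,0,-95],"turn":[0,0,0],"grip":0.4},{"xyz":[0,0,-135],"turn":[0,0,0],"grip":0.4},{"xyz":[0,0,-170],"turn":[0,0,0],"grip":0.4},{"xyz":[0,0,-170],"turn":[0,0,0],"grip":0.4}]}}

```text
clock: 41.35
tcp_pos: [0.4502, -0.0705, 0.1913]
orientation: [0.006, 0.495, 0.869, 0.001]
wrist_force: [1.5, 0.3, -1.2]
finger_gap: 0.0494
grip_force: 52.0
```

```bash
python3 - <<'E'
from m import *
s,t,r=st();print(t.round(4),s["finger_gap"],s["joint_pos"].round(2))
place(-.052,.062,0,.18)
E
```

```text
[ 0.4502 -0.0705  0.1913] 0.049420127329341854 [-0.33  0.09 -0.33  1.14  0.    0.7 ]
to [0.4698 0.3752]
xyz [373.6 243.9  10.2] turn [ 0.002  0.012 -1.275] need rows 10.701393629230308
```

Call:
{"fn": "apply_moves", "kwargs": {"rows": [{"xyz":[373,244,8],"turn":[0,0.008,-1.275],"grip":0.4},{"xyz":[373,244,8],"turn":[0,0.008,-1.275],"grip":0.4},{"xyz":[373,244,8],"turn":[0,0.008,-1.275],"grip":0.4},{"xyz":[373,244,8],"turn":[0,0.008,-1.275],"grip":0.4},{"xyz":[373,244,8],"turn":[0,0.008,-1.275],"grip":0.4},{"xyz":[373,244,8],"turn":[0,0.008,-1.275],"grip":0.4},{"xyz":[373,244,8],"turn":[0,0.008,-1.275],"grip":0.4},{"xyz":[373,244,8],"turn":[0,0.008,-1.275],"grip":0.4},{"xyz":[373,244,8],"turn":[0,0.008,-1.275],"grip":0.4},{"xyz":[373,244,8],"turn":[0,0.008,-1.275],"grip":0.4},{"xyz":[373,244,8],"turn":[0,0.008,-1.275],"grip":0.4},{"xyz":[373,244,8],"turn":[0,0.008,-1.275],"grip":0.4}]}}

```text
clock: 42.35
tcp_pos: [0.4659, 0.3813, 0.1753]
orientation: [-0.003, -0.122, 0.992, 0.003]
wrist_force: [0.8, -0.7, -0.7]
finger_gap: 0.0489
grip_force: 52.2
```

```bash
python3 - <<'E'
from m import *
s,t,r=st();print(t.round(4),s["finger_gap"])
place(-.052,.062,0,.045)
E
```

```text
[0.4659 0.3813 0.1753] 0.04892436057003356
to [0.4698 0.3752]
xyz [ -3.   -7.7 130.2] turn [ 0.007 -0.005  0.006] need rows 3.1293980321195014
```

Call:
{"fn": "apply_moves", "kwargs": {"rows": [{"xyz":[-2,-6,35],"turn":[0.005,-0.004,0.006],"grip":0.4},{"xyz":[-2,-6,70],"turn":[0.005,-0.004,0.006],"grip":0.4},{"xyz":[-2,-6,100],"turn":[0.005,-0.004,0.006],"grip":0.4},{"xyz":[-2,-6,120],"turn":[0.005,-0.004,0.006],"grip":0.4},{"xyz":[-2,-6,129],"turn":[0.005,-0.004,0.006],"grip":0.4},{"xyz":[-2,-6,129],"turn":[0.005,-0.004,0.006],"grip":0.4},{"xyz":[-2,-6,129],"turn":[0.005,-0.004,0.006],"grip":0.4},{"xyz":[-2,-6,129],"turn":[0.005,-0.004,0.006],"grip":0.4}]}}

```text
clock: 43.02
tcp_pos: [0.4701, 0.3716, 0.0493]
orientation: [0.0, -0.116, 0.993, 0.001]
wrist_force: [-1.4, -0.7, -0.2]
finger_gap: 0.0491
grip_force: 52.1
```

```bash
python3 - <<'E'
from m import *
s,t,r=st();print(t.round(4),s["wrist_force"].round(1))
place(-.052,.062,0,.0215)
E
```

```text
[0.4701 0.3716 0.0493] [-1.4 -0.7 -0.2]
to [0.4698 0.3752]
xyz [-0.5  3.5 27.8] turn [ 0.001  0.001 -0.007] need rows 0.6717343543401507
```

Call:
{"fn": "apply_moves", "kwargs": {"rows": [{"xyz":[0,3,8],"turn":[0,0,0],"grip":0.4},{"xyz":[0,3,15],"turn":[0,0,0],"grip":0.4},{"xyz":[0,3,20],"turn":[0,0,0],"grip":0.4},{"xyz":[0,3,24],"turn":[0,0,0],"grip":0.4},{"xyz":[0,3,28],"turn":[0,0,0],"grip":0.4},{"xyz":[0,3,28],"turn":[0,0,0],"grip":0.4},{"xyz":[0,3,28],"turn":[0,0,0],"grip":0.4}]}}

```text
clock: 43.6
tcp_pos: [0.4678, 0.374, 0.0211]
orientation: [-0.001, -0.116, 0.993, -0.0]
wrist_force: [-3.9, -2.2, 11.3]
finger_gap: 0.0493
grip_force: 53.3
```

Standing on the floor (11 N). Release and rise.

Call:
{"fn": "apply_moves", "kwargs": {"rows": [{"xyz":[0,0,0],"turn":[0,0,0],"grip":0.6},{"xyz":[0,0,0],"turn":[0,0,0],"grip":0.8},{"xyz":[0,0,0],"turn":[0,0,0],"grip":0.9},{"xyz":[0,0,0],"turn":[0,0,0],"grip":0.9},{"xyz":[0,0,0],"turn":[0,0,0],"grip":0.9},{"xyz":[0,0,-15],"turn":[0,0,0],"grip":0.9},{"xyz":[0,0,-45],"turn":[0,0,0],"grip":0.9},{"xyz":[0,0,-85],"turn":[0,0,0],"grip":0.9},{"xyz":[0,0,-125],"turn":[0,0,0],"grip":1},{"xyz":[0,0,-165],"turn":[0,0,0],"grip":1},{"xyz":[0,0,-190],"turn":[0,0,0],"grip":1},{"xyz":[0,0,-190],"turn":[0,0,0],"grip":1}]}}

```text
clock: 44.6
tcp_pos: [0.4713, 0.3759, 0.2166]
orientation: [0.004, -0.116, 0.993, 0.002]
wrist_force: [-0.0, -0.5, 0.5]
finger_gap: 0.0854
grip_force: 0.0
```

```bash
python3 - <<'E'
from m import *
for n in("top","scene"):
    d=cam(n)
    for k,sd,b in(("wedge",slot(.052,.062),.006),("square",slot(.052,-.062),.006),("oct",None,0),("round",slot(-.052,.062),.006)):
        try: foot(k,d,sd,b)
        except Exception as e: print(k,e)
s,t,r=st();print(t.round(4));move([.461,.1025,.22],down(np.radians(79)))
E
```

```text
wedge label [0.5722 0.4006 0.0296] face mean [0.5724 0.3978 0.0309] tilt 29.8 slope dir 14.3 n 200 px [182.  226.3]
square label [0.6005 0.2787 0.0446] face mean [0.6006 0.2783 0.046 ] tilt 30.7 slope dir -166.3 n 307 px [224.1 215.3]
oct label [0.4622 0.1058 0.069 ] face mean [0.4616 0.1021 0.0704] tilt 31.0 slope dir -99.3 n 283 px [285.7 266.1]
round label [0.4649 0.3679 0.0596] face mean [0.4644 0.369  0.0586] tilt 29.6 slope dir -165.4 n 213 px [188.5 265.3]
wedge label [0.5747 0.4005 0.0296] face mean [0.5754 0.4006 0.0294] tilt 30.6 slope dir 14.6 n 488 px [444.4 350.5]
square label [0.6029 0.2791 0.0446] face mean [0.6033 0.2798 0.046 ] tilt 29.9 slope dir -167.7 n 384 px [400.3 304.3]
oct label [0.4633 0.1019 0.069 ] face mean [0.4664 0.1052 0.0702] tilt 29.3 slope dir -98.7 n 203 px [410.  212.7]
round label [0.4694 0.3738 0.0596] face mean [0.472  0.3752 0.0604] tilt 30.4 slope dir -159.8 n 284 px [481.3 310.4]
[0.4692 0.3746 0.2109]
xyz [  70.8 -262.8   -9.5] turn [ 0.002 -0.     1.996] need rows 15.965408299158929
```

Call:
{"fn": "apply_moves", "kwargs": {"rows": [{"xyz":[71,-263,-9],"turn":[0,0,1.996],"grip":1},{"xyz":[71,-263,-9],"turn":[0,0,1.996],"grip":1},{"xyz":[71,-263,-9],"turn":[0,0,1.996],"grip":1},{"xyz":[71,-263,-9],"turn":[0,0,1.996],"grip":1},{"xyz":[71,-263,-9],"turn":[0,0,1.996],"grip":1},{"xyz":[71,-263,-9],"turn":[0,0,1.996],"grip":1},{"xyz":[71,-263,-9],"turn":[0,0,1.996],"grip":1},{"xyz":[71,-263,-9],"turn":[0,0,1.996],"grip":1},{"xyz":[71,-263,-9],"turn":[0,0,1.996],"grip":1},{"xyz":[71,-263,-9],"turn":[0,0,1.996],"grip":1},{"xyz":[71,-263,-9],"turn":[0,0,1.996],"grip":1},{"xyz":[71,-263,-9],"turn":[0,0,1.996],"grip":1}]}}

```text
clock: 45.7
tcp_pos: [0.4589, 0.1016, 0.2166]
orientation: [-0.002, 0.595, 0.804, -0.002]
wrist_force: [0.2, 0.6, 0.2]
finger_gap: 0.0857
grip_force: 0.0
```

```bash
python3 - <<'E'
from m import *
near("oct",(.462,.1025),.09)
s,t,r=st();print(t.round(4),s["joint_pos"].round(2));move([.4615,.1035,.18],down(np.radians(79)))
E
```

```text
oct label [0.4623 0.1041 0.069 ] face mean [0.462  0.1056 0.0707] tilt 29.9 slope dir -101.6 n 1930 px [323.1 185.8]
rect [462. 104.] [49.2 49.1] 79.0
[0.4588 0.1016 0.2166] [ 0.05  0.12 -0.24  1.22 -0.    1.33]
xyz [ 1.   3.3 36.5] turn [-0.006  0.     0.484] need rows 3.868819842138491
```

Call:
{"fn": "apply_moves", "kwargs": {"rows": [{"xyz":[1,3.5,0],"turn":[-0.004,0,0.484],"grip":1},{"xyz":[1,3.5,0],"turn":[-0.004,0,0.484],"grip":1},{"xyz":[1,3.5,0],"turn":[-0.004,0,0.484],"grip":1},{"xyz":[1,3.5,20],"turn":[-0.004,0,0.484],"grip":1},{"xyz":[1,3.5,50],"turn":[-0.004,0,0.484],"grip":1},{"xyz":[1,3.5,85],"turn":[-0.004,0,0.484],"grip":1},{"xyz":[1,3.5,115],"turn":[-0.004,0,0.484],"grip":1},{"xyz":[1,3.5,125],"turn":[-0.004,0,0.484],"grip":1},{"xyz":[1,3.5,125],"turn":[-0.004,0,0.484],"grip":1},{"xyz":[1,3.5,125],"turn":[-0.004,0,0.484],"grip":1},{"xyz":[1,3.5,125],"turn":[-0.004,0,0.484],"grip":1},{"xyz":[1,3.5,125],"turn":[-0.004,0,0.484],"grip":1}]}}

```text
clock: 46.75
tcp_pos: [0.4645, 0.1039, 0.0954]
orientation: [0.002, 0.768, 0.641, 0.002]
wrist_force: [0.1, 0.1, 0.5]
finger_gap: 0.0856
grip_force: 0.0
```

```bash
python3 - <<'E'
from m import *
s,t,r=st();print(t.round(4));move([.462,.104,.024],down(np.radians(79)))
E
```

```text
[0.4645 0.1039 0.0954]
xyz [-0.5 -2.9 71.4] turn [ 0.005 -0.001  0.012] need rows 1.7142815945460637
```

Call:
{"fn": "apply_moves", "kwargs": {"rows": [{"xyz":[0,-2.5,25],"turn":[0.004,0,0.012],"grip":1},{"xyz":[0,-2.5,45],"turn":[0.004,0,0.012],"grip":1},{"xyz":[0,-2.5,60],"turn":[0.004,0,0.012],"grip":1},{"xyz":[0,-2.5,70],"turn":[0.004,0,0.012],"grip":1},{"xyz":[0,-2.5,70],"turn":[0.004,0,0.012],"grip":1},{"xyz":[0,-2.5,70],"turn":[0.004,0,0.012],"grip":1},{"xyz":[0,-2.5,70],"turn":[0.004,0,0.012],"grip":1}]}}

```text
clock: 47.33
tcp_pos: [0.4619, 0.1043, 0.0251]
orientation: [-0.0, 0.772, 0.636, 0.001]
wrist_force: [1.1, 1.2, 0.8]
finger_gap: 0.0855
grip_force: 0.0
```

Call:
{"fn": "apply_moves", "kwargs": {"rows": [{"xyz":[0,0,0],"turn":[0,0,0],"grip":0.7},{"xyz":[0,0,0],"turn":[0,0,0],"grip":0.5},{"xyz":[0,0,0],"turn":[0,0,0],"grip":0.4},{"xyz":[0,0,0],"turn":[0,0,0],"grip":0.4},{"xyz":[0,0,0],"turn":[0,0,0],"grip":0.4},{"xyz":[0,0,0],"turn":[0,0,0],"grip":0.4},{"xyz":[0,0,0],"turn":[0,0,0],"grip":0.4}]}}

```text
clock: 47.92
tcp_pos: [0.4614, 0.1043, 0.0245]
orientation: [-0.0, 0.772, 0.636, 0.0]
wrist_force: [-0.7, 0.3, 5.5]
finger_gap: 0.048
grip_force: 52.3
```

Call:
{"fn": "apply_moves", "kwargs": {"rows": [{"xyz":[0,0,-10],"turn":[0,0,0],"grip":0.4},{"xyz":[0,0,-30],"turn":[0,0,0],"grip":0.4},{"xyz":[0,0,-60],"turn":[0,0,0],"grip":0.4},{"xyz":[0,0,-95],"turn":[0,0,0],"grip":0.4},{"xyz":[0,0,-135],"turn":[0,0,0],"grip":0.4},{"xyz":[0,0,-160],"turn":[0,0,0],"grip":0.4},{"xyz":[0,0,-160],"turn":[0,0,0],"grip":0.4}]}}

```text
clock: 48.5
tcp_pos: [0.4641, 0.1044, 0.1892]
orientation: [0.002, 0.772, 0.636, 0.003]
wrist_force: [0.8, -0.0, -1.9]
finger_gap: 0.0489
grip_force: 52.0
```

```bash
python3 - <<'E'
from m import *
s,t,r=st();print(t.round(4),s["finger_gap"],s["joint_pos"].round(2))
place(-.052,-.062,0,.18)
E
```

```text
[0.4641 0.1044 0.1892] 0.04892556175143129 [ 0.05  0.13 -0.29  1.14  0.    1.81]
to [0.4992 0.2547]
xyz [154.3   5.7   9.7] turn [ 0.007  0.006 -2.002] need rows 16.016980236225532
```

Call:
{"fn": "apply_moves", "kwargs": {"rows": [{"xyz":[154,6,8],"turn":[0,0,-2.0],"grip":0.4},{"xyz":[154,6,8],"turn":[0,0,-2.0],"grip":0.4},{"xyz":[154,6,8],"turn":[0,0,-2.0],"grip":0.4},{"xyz":[154,6,8],"turn":[0,0,-2.0],"grip":0.4},{"xyz":[154,6,8],"turn":[0,0,-2.0],"grip":0.4},{"xyz":[154,6,8],"turn":[0,0,-2.0],"grip":0.4},{"xyz":[154,6,8],"turn":[0,0,-2.0],"grip":0.4},{"xyz":[154,6,8],"turn":[0,0,-2.0],"grip":0.4},{"xyz":[154,6,8],"turn":[0,0,-2.0],"grip":0.4},{"xyz":[154,6,8],"turn":[0,0,-2.0],"grip":0.4},{"xyz":[154,6,8],"turn":[0,0,-2.0],"grip":0.4},{"xyz":[154,6,8],"turn":[0,0,-2.0],"grip":0.4}]}}

```text
clock: 49.5
tcp_pos: [0.4953, 0.2539, 0.1742]
orientation: [-0.002, 0.128, 0.992, -0.0]
wrist_force: [0.1, -0.7, -2.1]
finger_gap: 0.0483
grip_force: 52.1
```

```bash
python3 - <<'E'
from m import *
s,t,r=st();print(t.round(4),s["finger_gap"])
place(-.052,-.062,0,.06)
E
```

```text
[0.4953 0.2539 0.1742] 0.04834607411532886
to [0.4992 0.2547]
xyz [ -3.9   1.9 114.1] turn [-0.    -0.004 -0.496] need rows 3.968133024610425
```

Call:
{"fn": "apply_moves", "kwargs": {"rows": [{"xyz":[-3,1,0],"turn":[0,-0.002,-0.496],"grip":0.4},{"xyz":[-3,1,0],"turn":[0,-0.002,-0.496],"grip":0.4},{"xyz":[-3,1,0],"turn":[0,-0.002,-0.496],"grip":0.4},{"xyz":[-3,1,0],"turn":[0,-0.002,-0.496],"grip":0.4},{"xyz":[-3,1,30],"turn":[0,-0.002,-0.496],"grip":0.4},{"xyz":[-3,1,60],"turn":[0,-0.002,-0.496],"grip":0.4},{"xyz":[-3,1,90],"turn":[0,-0.002,-0.496],"grip":0.4},{"xyz":[-3,1,110],"turn":[0,-0.002,-0.496],"grip":0.4},{"xyz":[-3,1,114],"turn":[0,-0.002,-0.496],"grip":0.4},{"xyz":[-3,1,114],"turn":[0,-0.002,-0.496],"grip":0.4},{"xyz":[-3,1,114],"turn":[0,-0.002,-0.496],"grip":0.4},{"xyz":[-3,1,114],"turn":[0,-0.002,-0.496],"grip":0.4}]}}

```text
clock: 50.5
tcp_pos: [0.5003, 0.2549, 0.0631]
orientation: [0.001, -0.116, 0.993, 0.001]
wrist_force: [0.4, -0.5, -1.8]
finger_gap: 0.0482
grip_force: 52.2
```

```bash
python3 - <<'E'
from m import *
s,t,r=st();print(t.round(4),s["wrist_force"].round(1))
place(-.052,-.062,0,.0305)
E
```

```text
[0.5003 0.2549 0.0631] [ 0.4 -0.5 -1.8]
to [0.4992 0.2547]
xyz [ 1.2  0.1 32.6] turn [ 0.001  0.003 -0.006] need rows 0.782405225970399
```

Call:
{"fn": "apply_moves", "kwargs": {"rows": [{"xyz":[0,0,10],"turn":[0,0,0],"grip":0.4},{"xyz":[0,0,18],"turn":[0,0,0],"grip":0.4},{"xyz":[0,0,24],"turn":[0,0,0],"grip":0.4},{"xyz":[0,0,28],"turn":[0,0,0],"grip":0.4},{"xyz":[0,0,32],"turn":[0,0,0],"grip":0.4},{"xyz":[0,0,32],"turn":[0,0,0],"grip":0.4},{"xyz":[0,0,32],"turn":[0,0,0],"grip":0.4}]}}

```text
clock: 51.08
tcp_pos: [0.4989, 0.2544, 0.0306]
orientation: [0.0, -0.116, 0.993, 0.0]
wrist_force: [-3.4, -1.2, 7.4]
finger_gap: 0.0485
grip_force: 53.0
```

Call:
{"fn": "apply_moves", "kwargs": {"rows": [{"xyz":[0,0,0],"turn":[0,0,0],"grip":0.6},{"xyz":[0,0,0],"turn":[0,0,0],"grip":0.8},{"xyz":[0,0,0],"turn":[0,0,0],"grip":0.9},{"xyz":[0,0,0],"turn":[0,0,0],"grip":0.9},{"xyz":[0,0,0],"turn":[0,0,0],"grip":0.9},{"xyz":[0,0,-15],"turn":[0,0,0],"grip":0.9},{"xyz":[0,0,-45],"turn":[0,0,0],"grip":0.9},{"xyz":[0,0,-85],"turn":[0,0,0],"grip":0.9},{"xyz":[0,0,-125],"turn":[0,0,0],"grip":1},{"xyz":[0,0,-165],"turn":[0,0,0],"grip":1},{"xyz":[0,0,-200],"turn":[0,0,0],"grip":1},{"xyz":[0,0,-200],"turn":[0,0,0],"grip":1}]}}

```text
clock: 52.08
tcp_pos: [0.5025, 0.2556, 0.2378]
orientation: [0.006, -0.116, 0.993, 0.002]
wrist_force: [1.0, 0.4, 0.4]
finger_gap: 0.0856
grip_force: 0.0
```

Call:
{"fn": "apply_moves", "kwargs": {"rows": [{"xyz":[40,-60,-60],"turn":[0,0,0],"grip":1},{"xyz":[40,-60,-60],"turn":[0,0,0],"grip":1},{"xyz":[40,-60,-60],"turn":[0,0,0],"grip":1},{"xyz":[40,-60,-60],"turn":[0,0,0],"grip":1},{"xyz":[40,-60,-60],"turn":[0,0,0],"grip":1},{"xyz":[40,-60,-60],"turn":[0,0,0],"grip":1}]}}

```text
clock: 52.58
tcp_pos: [0.474, 0.1872, 0.2883]
orientation: [-0.0, -0.116, 0.993, 0.0]
wrist_force: [-0.6, -0.5, 0.8]
finger_gap: 0.0852
grip_force: 0.0
```

```bash
python3 - <<'E'
from m import *
for n in("top","scene"):
    d=cam(n)
    for k,sd,b in(("wedge",slot(.052,.062),.006),("square",slot(.052,-.062),.006),("round",slot(-.052,.062),.006),("oct",slot(-.052,-.062),.006)):
        try: foot(k,d,sd,b)
        except Exception as e: print(k,e)
    uv,P=cloud(d);m=(P[:,2]>.183)&(P[:,2]<.21)&(np.hypot(P[:,0]-.487,P[:,1]+.325)<.04);print("wand top",m.sum(),P[m].mean(0).round(4))
    cv2.imwrite("pics/end_%s.png"%n,d["color"])
E
```

```text
wedge a must be a positive integer unless no samples are taken
square label [0.6002 0.2777 0.0446] face mean [0.6013 0.278  0.0461] tilt 29.3 slope dir -168.2 n 297 px [224.5 215.5]
round a must be a positive integer unless no samples are taken
oct float division by zero
wand top 95 [ 0.4876 -0.3258  0.1905]
wedge label [0.5747 0.4004 0.0296] face mean [0.5753 0.4007 0.0293] tilt 30.5 slope dir 12.3 n 507 px [444.4 350.4]
square label [0.6028 0.2789 0.0446] face mean [0.6033 0.2802 0.0461] tilt 29.9 slope dir -168.7 n 388 px [400.3 304.2]
round label [0.4701 0.3739 0.0596] face mean [0.4721 0.3752 0.0604] tilt 29.3 slope dir -160.6 n 281 px [481.  310.6]
oct label [0.4986 0.2534 0.075 ] face mean [0.5026 0.2557 0.074 ] tilt 31.7 slope dir 10.8 n 425 px [436.7 267.2]
wand top 58 [ 0.4926 -0.3227  0.1881]
```

View pics/end_scene.png

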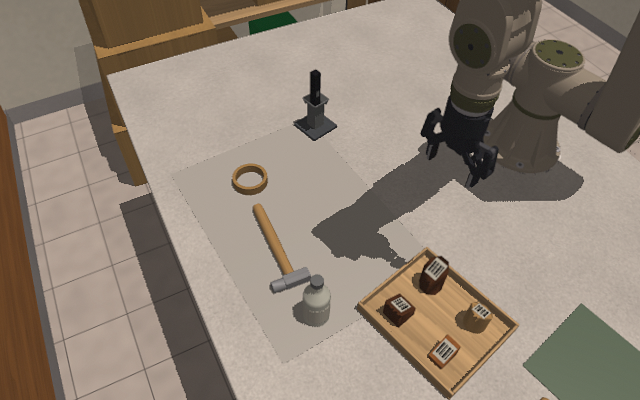

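All four feet stand in the tray: octagon (435,275), square (400,308), round (480,318) and wedge (444,350). The wand is in its holder (316,85), and the glue, tape and hammer are untouched. The arm touches nothing, so I hand in.

```bash
python3 -c "
from workcell import ticket
print(ticket.hand_in())"
```

```text
the job is handed in; nothing more can be done
None
```

I scanned all four feet in order from lowest to tallest, stood the wand back in its holder, set every foot upright and flat in the tray, and handed the job in at about 53 s; no verdict came back.

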